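Load the orbital shaker with keyed tube racks

ROBOT

A 6-joint arm with a two-finger parallel gripper is mounted at the origin on the work surface. World frame = base frame: x ahead of the robot, y to its left, z up, the work surface at z = 0. Lengths are in mm, angles in rad, forces in N, time in s.
With the tool pointing down it reaches from about 400 to 925 mm from the base axis. Payload 12.5 kg.
Tool frame: the origin (TCP) lies midway between the tips of the shut fingers; the grasp point (between the pads) lies 19 mm behind it; z points along the fingers, y is the line along which they close (so a half turn about z gives the same grasp; the last joint's range is limited). The gripper opens to 95 mm and grips with 3 to 60 N. Pads are 20 mm wide; open, the fingers measure 119 mm over their backs; the gripper's body (75 mm by 180 mm) begins 59 mm behind the grasp point.
Start: joints at [-1.296, 0.491, 1.559, -0, 1.092, -0.106], TCP at [232.313, -580.239, 214.661] pointing down, gripper open.
Joint ranges: [-3.1, 3.1], [-0.84, 2.19], [0.05, 2.79], [-1.13, 4.28], [0.06, 2.93], [-2.69, 2.69]. Speed limits (rad/s): [2.22, 2.22, 2.79, 3.14, 3.14, 3.14].

INTERFACE

Orientations are given as [roll, pitch, yaw] about the fixed x, y, z axes, in that order (R = Rz(yaw) Ry(pitch) Rx(roll)).
In Python, from cell import state, read_camera, job_done gives the robot as it stands.
- The arm moves only by the tool carry_out, never from a script. Its argument "moves" is a list of rows, each an object with "slide": the shift along the tool's x, y, z as a fraction of full scale, a list of three; "spin": the turn about the tool's z as a fraction of full scale. A call has 1 to 12 rows; each row shifts and turns the commanded pose from where the row before left it, along the tool's axes as they then stand; what a row does not reach is not made up. Full scale, the value 1, is 0.4 m for a shift and 30 degrees for a turn. A row lasts 1/12 s, in which the tool goes at most 41.7 mm and 7.16 degrees, less where a joint would pass 70% of its speed; a pose out of reach is approached as far as the arm can. A call with a number of a shift or a turn outside -1 to 1 is refused whole. A call with a gripper value outside its range is refused whole. "hand" is the closure, from 0 (fully open) to 1 (shut), set as the call begins (left out, the last holds). The fingers move at their own pace and stop on an object; the grip force is fixed at half the most. Time passes only in rows, so rows that do not move let the fingers close. It gives the time, the measured TCP pose, the force, the opening and the grip force at its end, in the units of the state.
- state(): the state, without advancing time (a new reading comes with each control period).
- read_camera(name): name is "scene" or "top" or "wrist"; returns a dict with "color" (400x640x3 uint8, red, green, blue), "K" (3x3 intrinsics, pixels), "R" (3x3) and "t" (3): a world point X has camera coordinates R X + t. Camera axes: x right, y down, z forward; pixel columns grow to the right and rows downward; lengths in mm; the calibration is good to about 2 mm. A picture is of the moment at which its call begins. There is no depth.
- job_done(): hands the job in; it is judged then, once.
The state is a dict: "t": time; "joints": joint angles; "qvel": joint speeds; "tau": joint torques, N m; "eef_pos": TCP position; "tcp_rot": TCP orientation; "ft_force": force on the tool from outside, world axes, zero at the start; "moment": the same for the moment, N m; "opening": opening from 0.0 (shut) to 1.0 (fully open); "grip_force": force on a finger pad.
Only numpy, scipy, OpenCV 4.12 (cv2) and the standard library are available. Lean on these libraries where they do the work, as an engineer would, in place of code of your own. Each camera call takes 0.05 s, during which the arm holds its last target. There are 200 camera calls.

TASK

The lidded yellow rack with red caps on the shaker is finished: take off the lid and put the rack upright in the green tray. Then stack all the waiting white-capped racks on the shaker's black holder, in any order, each turned so that its feet drop fully home in the notches below, and fit the white lid on top in the same way; then push the green start button fully in and let it go. Leave the timer, the reagent jar and the marker pen where they are.

Things in the scene. Friction and masses are not known exactly. Their poses are not given: they have to be found in the camera images.
- shaker: white orbital shaker fixed to the bench, 205 (x) x 150 (y) mm, body 63 mm high with a lower control ledge, 42 mm high, along its front (-x) side. Origin: centre of its footprint at bench level; z up. Its position and yaw vary
- holder (a point): centre of the top rim of the black keyed holder on the shaker's plate, 88 mm above the bench, 40 mm behind the shaker's origin (+x); axes as shaker. Same 54 x 76 mm outline and notches as a rack's top, key end (broad notch, white marks) towards +y. A rack or lid seated here has the shaker's yaw and its origin 6 mm below this point; each next one sits 30 mm higher
- done_rack: finished rack, yellow with red caps, on the holder, under the lid, at the start. All racks: a block 54 mm wide (x; smooth flat long sides, grip across them) x 76 mm long (y), 36 mm high = 30 mm body on 6 mm feet, 0.1 to 0.2 kg. Tube caps lie below the rim and are part of the rack. Origin: centre of the underside (bottom of the feet), z up, y along its length to the key end
- rack_blue: sample rack with twelve white caps, blue body, waiting feet down on the bench; may be absent. Shape, size, mass and axes as done_rack. Origin: centre of its underside (bottom of the feet), z up, y to the key end
- rack_orange: sample rack with twelve white caps, orange body, waiting feet down on the bench; may be absent. Shape, size, mass and axes as done_rack. Origin: centre of its underside (bottom of the feet), z up, y to the key end
- rack_green: sample rack with twelve white caps, green body, waiting feet down on the bench; may be absent. Shape, size, mass and axes as done_rack. Origin: centre of its underside (bottom of the feet), z up, y to the key end
- rack_purple: sample rack with twelve white caps, purple body, waiting feet down on the bench; may be absent. Shape, size, mass and axes as done_rack. Origin: centre of its underside (bottom of the feet), z up, y to the key end
- lid: white lid, seated on the finished rack at the start: a 54 (x) x 76 (y) x 6 mm plate on the same 6 mm feet as a rack, with a blue handle rib on top, 14 mm thick (x), 44 long (y), 28 high, its top 40 mm above the origin; 0.06 kg. A thin blue line on the plate marks the key end. Origin: centre of the underside (bottom of the feet), z up, y to the key end
- lid_key (a point): point on the lid's top surface at its key end (where the broad foot is below), 34 mm from its centre along y
- tray: green shallow tray fixed on the bench, 130 (x) x 120 (y) mm outside, 16 mm high, walls 3 mm; the bench to its right (-y) is free. Origin: centre of its underside
- tray_in (a point): centre of the tray's inner floor, axes as tray
- start (a joint): travel of the green start button, 0 when out, 0.006 m fully in; a spring of 4 N at full travel pushes it back out
- start_top (a point): centre of the green start button's top face (26 mm across), at the right (-y) of the shaker's front ledge; it is pressed straight down
- timer: white bench timer, 60 mm high, beyond the shaker; leave alone
- reagent: amber reagent jar with a blue cap, 85 mm high, beyond the shaker; leave alone
- marker: black and blue marker pen, 136 mm long, lying on the bench at the far left; leave alone
- rack_blue_key (a point): point on that rack's top rim at its key end (two white marks), 34 mm from its centre along y
- rack_orange_key (a point): point on that rack's top rim at its key end (two white marks), 34 mm from its centre along y
- rack_green_key (a point): point on that rack's top rim at its key end (two white marks), 34 mm from its centre along y
- rack_purple_key (a point): point on that rack's top rim at its key end (two white marks), 34 mm from its centre along y
- done_rack_key (a point): top rim of the yellow rack at its key end, y = 34 mm. Feet of all racks: at the key end one, 20 mm wide; at the other end two, 8 mm wide, at x = -17 and 17 mm; all 8 mm deep in y, flush with the end face. Notches in the rim, open at the end faces, 8 mm deep: 24 mm wide at the key end (white marks beside it), two of 12 mm at the other; feet have 2 mm play; the wrong way round they do not enter

How it is judged:
By the outcome, as a careful person would: the job done as asked, in the order asked, and still so for the second after the job is handed in, with the robot touching nothing.
Of rack_blue, rack_orange, rack_green, rack_purple only 2 to 4 are there at a start; the rules pass over those that are not, and their reading is None.
At some moment in a run one of rack_blue, rack_orange, rack_green, rack_purple, lid may be knocked a few centimetres aside while the robot is not near it.
Once in a run the grip may slacken for a moment while it holds something.
It also fails if it takes over 210 s, if anything falls off the work surface, if the arm or the gripper's body presses on something with over 40 N, if the wrist force passes 120 N, or if a joint passes its speed limit or range.

## Working session

There is one attempt and no reset: what is moved stays moved. The work goes in short steps, Python scripts to look and compute and a tool call to move; the robot and the scene stay as the last step left them, time stands still between calls to the robot, and variables do not carry over. Pictures are saved under pics/ and viewed, at most 14 in all, crops included, and the job is handed in when it is done.

Besides the shell and the picture viewer there is one more tool, called after ">>>" as a command line: name --argument value ..., lists and objects as JSON in quotes. carry_out: Moves the arm, as the interface text tells. Shift numbers are shares of 0.4 m and turn numbers shares of 30 degrees, none past 1 either way. Its arguments: {"type":"object","properties":{"moves":{"type":"array"},"hand":{"type":"number"}},"required":["moves"]}

```bash
ls; mkdir -p pics; python3 - <<'E'
from cell import *
import cv2,numpy as np
print(state())
for n in ("scene","top"):
    c=read_camera(n); cv2.imwrite(f"pics/{n}0.png",c["color"][:,:,::-1]); print(n,c["K"].tolist(),np.round(c["R"],4).tolist(),c["t"])
E
```

```text
pics
{'t': 0.0, 'joints': array([-1.29562655e+00,  4.91567172e-01,  1.55943540e+00,  6.13677876e-05,
        1.09173467e+00, -1.05590391e-01]), 'qvel': array([ 0.00015303, -0.00088121, -0.00106467,  0.00132658, -0.00105725,
       -0.00024799]), 'tau': array([ 1.12997277e-03, -6.12646437e+01, -2.58173847e+01,  6.93111727e-02,
        4.82636655e-02, -9.83170162e-05]), 'eef_pos': array([ 232.24006131, -579.98593973,  214.06186747]), 'tcp_rot': array([-3.14046018e+00, -1.74757043e-04,  3.80731750e-01]), 'ft_force': array([-0.14207447,  0.02215666, -1.07742416]), 'moment': array([ 0.07420393, -0.0100164 ,  0.00077664]), 'grip_force': 0.0, 'opening': 1.0007334384013673}
scene [[479.114020731837, 0.0, 315.29826495145863], [0.0, 479.114020731837, 187.3667284025583], [0.0, 0.0, 1.0]] [[-0.0908, 0.9959, 0.0047], [0.5835, 0.057, -0.8101], [-0.807, -0.0708, -0.5863]] [   9.64618806 -290.21512252 1791.17434595]
top [[476.4116304707082, 0.0, 322.900680620795], [0.0, 476.4116304707082, 199.62703587719702], [0.0, 0.0, 1.0]] [[-0.0218, -0.9996, -0.0189], [-0.9889, 0.0244, -0.1468], [0.1472, 0.0155, -0.989]] [  75.519115    616.15133948 1112.75191138]
```

View pics/scene0.png

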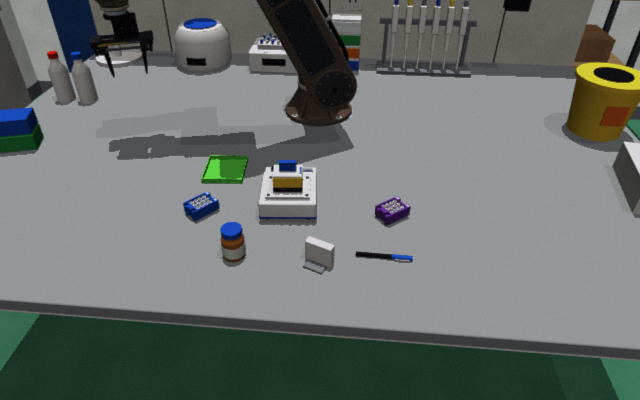

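View pics/top0.png

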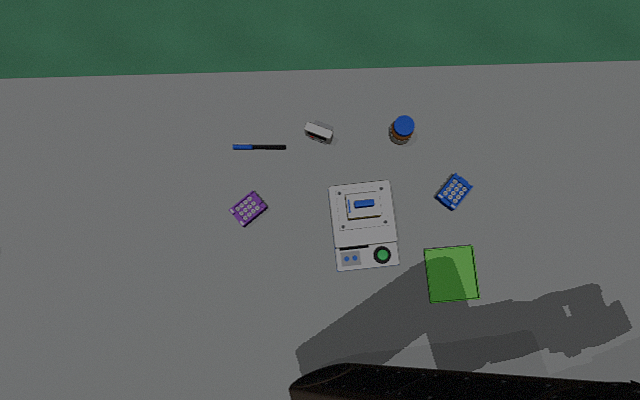

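The scene view shows blue (200,206) and purple (392,210) racks. The top view shows the shaker at (363,225), the tray at (451,274), blue at (454,191) and purple at (248,209). Only those two racks are waiting.

```bash
cat > h.py <<'E'
from cell import *
import cv2,numpy as np
HSV={"blue":((105,150,50),(125,255,255)),"purple":((130,90,40),(155,255,255)),"green":((50,120,60),(75,255,255)),"yellow":((15,150,100),(32,255,255)),"red":((0,150,80),(8,255,255))}
def cam(n,save=None):
    c=read_camera(n)
    if save: cv2.imwrite(f"pics/{save}.png",c["color"][:,:,::-1])
    return c
def ray(c,uv,z):
    uv=np.atleast_2d(uv).astype(float)
    d=np.linalg.solve(c["K"],np.c_[uv,np.ones(len(uv))].T)
    d=c["R"].T@d; o=-c["R"].T@c["t"]
    return (o[:,None]+d*((z-o[2])/d[2])).T
def proj(c,X):
    p=c["K"]@(c["R"]@np.asarray(X,float)+c["t"]); return p[:2]/p[2]
def mask(c,col):
    h=cv2.cvtColor(c["color"],cv2.COLOR_RGB2HSV); return cv2.inRange(h,*HSV[col])
def blobs(m,amin=40):
    cs,_=cv2.findContours(m,cv2.RETR_EXTERNAL,cv2.CHAIN_APPROX_NONE)
    return sorted([k for k in cs if cv2.contourArea(k)>amin],key=cv2.contourArea,reverse=True)
def rect(c,k,z):
    """min-area rectangle of a contour cast on plane z: centre, sizes, yaw of long side (deg)"""
    P=ray(c,k[:,0,:],z)[:,:2].astype(np.float32)
    b=cv2.boxPoints(cv2.minAreaRect(P)); e=[b[1]-b[0],b[2]-b[1]]
    e.sort(key=np.linalg.norm); l=e[1]
    return b.mean(0).round(1),np.round([np.linalg.norm(x) for x in e],1),round(float(np.degrees(np.arctan2(l[1],l[0]))%180),1)
E
python3 - <<'E'
from h import *
c=cam("top")
for col,z in (("blue",36),("purple",36),("green",16)):
    for k in blobs(mask(c,col),20)[:4]: print(col,k[:,0].mean(0).round(),*rect(c,k,z))
print("handle@152"); 
for k in blobs(mask(c,"blue"),20):
    if abs(k[:,0].mean(0)[0]-363)<15: print(rect(c,k,152))
for uv in ((382,255),(363,225)): print(ray(c,uv,45 if uv[0]==382 else 63))
print(proj(c,[500,0,100]))
im=c["color"][:,:,::-1]
t=[cv2.resize(im[y-s//2:y+s//2,x-s//2:x+s//2],(400,400),interpolation=cv2.INTER_CUBIC) for x,y,s in ((454,191,60),(248,209,60),(363,205,60),(366,225,100))]
o=np.vstack([np.hstack(t[:2]),np.hstack(t[2:])]); cv2.imwrite("pics/crop1.png",cv2.resize(o,(600,600)))
E
```

```text
blue [454. 192.] [ 632.9 -259.9] [54.5 78.3] 139.0
blue [404. 125.] [ 803.2 -144.6] [47.5 51.9] 177.5
blue [364. 203.] [608.4 -38.2] [15.3 47.4] 95.8
blue [242. 146.] [758.7 259.7] [ 7.7 47.9] 88.5
purple [245. 209.] [603.3 247.1] [55.3 75.7] 128.9
green [452. 274.] [ 432.9 -245.8] [118.2 129.3] 3.9
green [382. 254.] [482.9 -80.1] [21.9 24.6] 88.7
handle@152
(array([592.2, -30. ], dtype=float32), array([13.8, 42.7], dtype=float32), 95.8)
[[480.77411362 -77.00546482  45.        ]]
[[552.0009884 -32.9457385  63.       ]]
[350.37652171 246.52174623]
```

View pics/crop1.png

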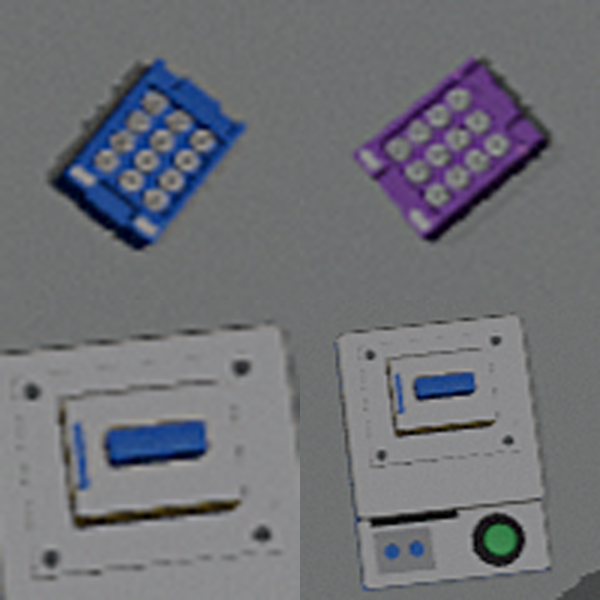

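Handle (592,-30), yaw about 6°, with its key at +y. The blue rack's key points at 139° and the purple rack's at 129°. I'm moving above the lid next.

>>> carry_out --moves '[{"slide": [0,0,-0.02],"spin": -0.2056},{"slide": [0,0,-0.02],"spin": -0.2056},{"slide": [0,0,-0.02],"spin": -0.2056},{"slide": [0,0,-0.02],"spin": -0.2056},{"slide": [0,0,-0.02],"spin": -0.2056},{"slide": [0,0,-0.02],"spin": -0.2056},{"slide": [0,0,-0.02],"spin": -0.2056},{"slide": [0,0,-0.02],"spin": -0.2056},{"slide": [0,0,-0.02],"spin": -0.2056},{"slide": [0,0,-0.02],"spin": -0.2056},{"slide": [0,0,-0.02],"spin": -0.2056},{"slide": [0,0,-0.02],"spin": -0.2056}]' --hand 0

```text
t: 1.15
eef_pos: [232.3, -580.1, 310.7]
tcp_rot: [-3.141, -0.001, 1.678]
ft_force: [-0.3, -0.9, -0.0]
opening: 1.001
grip_force: 0.0
```

>>> carry_out --moves '[{"slide": [0.071,0.0575,0],"spin": 0},{"slide": [0.071,0.0575,0],"spin": 0},{"slide": [0.071,0.0575,0],"spin": 0},{"slide": [0.071,0.0575,0],"spin": 0},{"slide": [0.071,0.0575,0],"spin": 0},{"slide": [0.071,0.0575,0],"spin": 0},{"slide": [0.071,0.0575,0],"spin": 0},{"slide": [0.071,0.0575,0],"spin": 0},{"slide": [0.071,0.0575,0],"spin": 0}]'

```text
t: 1.9
eef_pos: [412.8, -303.2, 310.6]
tcp_rot: [-3.142, 0.0, 1.672]
ft_force: [0.1, -0.5, -0.6]
opening: 0.997
grip_force: 0.0
```

>>> carry_out --moves '[{"slide": [0.071,0.0575,0],"spin": 0},{"slide": [0.071,0.0575,0],"spin": 0},{"slide": [0.071,0.0575,0],"spin": 0},{"slide": [0.071,0.0575,0],"spin": 0},{"slide": [0.071,0.0575,0],"spin": 0},{"slide": [0.071,0.0575,0],"spin": 0},{"slide": [0.071,0.0575,0],"spin": 0},{"slide": [0.071,0.0575,0],"spin": 0},{"slide": [0.071,0.0575,0],"spin": 0},{"slide": [0,0,0],"spin": 0},{"slide": [0,0,0],"spin": 0}]'

```text
t: 2.82
eef_pos: [592.6, -28.0, 309.9]
tcp_rot: [-3.14, -0.0, 1.675]
ft_force: [-0.1, -0.2, -0.3]
opening: 1.0
grip_force: 0.0
```

```bash
python3 - <<'E'
from h import *
c=cam("wrist","w1"); s=state(); print(s["t"],s["eef_pos"],s["tcp_rot"],s["joints"])
print(-c["R"].T@c["t"],c["R"].round(3).tolist(),c["K"][0,0])
for k in blobs(mask(c,"blue"),100): print(k[:,0].mean(0),rect(c,k,152))
E
```

```text
2.8667 [592.08012359 -29.15133468 310.1330845 ] [-3.14060987e+00  4.37481053e-05  1.67407705e+00] [-1.60456108e-01  3.65177256e-01  1.50607693e+00 -3.12343695e-04
  1.27127588e+00 -2.63644507e-01]
[585.10047439  44.57780608 480.40933682] [[0.995, 0.104, -0.001], [0.101, -0.96, 0.262], [0.026, -0.261, -0.965]] 319.09873269497155
[456.93421053 252.23684211] (array([757.6, -95.5], dtype=float32), array([18.2, 44.9], dtype=float32), 144.8)
[318.88349515 178.22330097] (array([593.4, -27.8], dtype=float32), array([12.6, 45.3], dtype=float32), 95.7)
[330.28679245 310.9245283 ] (array([ 625.5, -180.6], dtype=float32), array([46.2, 49.7], dtype=float32), 138.9)
```

View pics/w1.png

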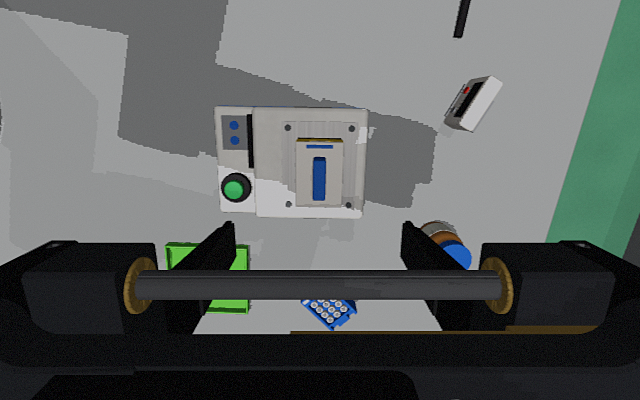

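The wrist view shows the lid handle at (319,178), the button at (233,187), the blue rack at (330,311) and the tray at (207,278). I'll go down and grip the handle.

>>> carry_out --moves '[{"slide": [0,0.0025,0.065],"spin": 0},{"slide": [0,0,0.065],"spin": 0},{"slide": [0,0,0.065],"spin": 0},{"slide": [0,0,0.065],"spin": 0},{"slide": [0,0,0.065],"spin": 0},{"slide": [0,0,0.065],"spin": 0},{"slide": [0,0,0.04],"spin": 0},{"slide": [0,0,0.025],"spin": 0},{"slide": [0,0,0],"spin": 0},{"slide": [0,0,0],"spin": 0}]'

```text
t: 3.7
eef_pos: [593.2, -30.3, 129.1]
tcp_rot: [3.142, 0.0, 1.672]
ft_force: [0.5, -0.0, 1.2]
opening: 1.001
grip_force: 0.0
```

>>> carry_out --moves '[{"slide": [0,0,0],"spin": 0},{"slide": [0,0,0],"spin": 0},{"slide": [0,0,0],"spin": 0},{"slide": [0,0,0],"spin": 0},{"slide": [0,0,0],"spin": 0},{"slide": [0,0,0],"spin": 0},{"slide": [0,0,0],"spin": 0},{"slide": [0,0,0],"spin": 0},{"slide": [0,0,0],"spin": 0}]' --hand 1

```text
t: 4.45
eef_pos: [593.2, -29.5, 128.6]
tcp_rot: [-3.142, 0.0, 1.673]
ft_force: [-0.2, 0.3, 0.7]
opening: 0.428
grip_force: 0.0
```

>>> carry_out --moves '[{"slide": [0,0,0],"spin": 0},{"slide": [0,0,0],"spin": 0},{"slide": [0,0,0],"spin": 0},{"slide": [0,0,0],"spin": 0},{"slide": [0,0,0],"spin": 0},{"slide": [0,0,0],"spin": 0},{"slide": [0,0,0],"spin": 0},{"slide": [0,0,0],"spin": 0}]'

```text
t: 5.12
eef_pos: [593.2, -29.5, 128.6]
tcp_rot: [3.142, 0.0, 1.673]
ft_force: [-0.0, -0.3, 0.8]
opening: 0.147
grip_force: 30.0
```

>>> carry_out --moves '[{"slide": [0,0,-0.02],"spin": 0},{"slide": [0,0,-0.03],"spin": 0},{"slide": [0,0,-0.05],"spin": 0},{"slide": [0,0,-0.05],"spin": 0},{"slide": [0,0,-0.05],"spin": 0},{"slide": [0,0,0],"spin": 0},{"slide": [0,0,0],"spin": 0}]'

```text
t: 5.7
eef_pos: [593.4, -29.5, 209.7]
tcp_rot: [3.14, 0.001, 1.673]
ft_force: [-0.4, -0.2, -0.6]
opening: 0.144
grip_force: 30.0
```

```bash
cat >> h.py <<'E'
def goto(x,y,z,yawdeg):
    s=state(); p=s["eef_pos"]; w=np.degrees(s["tcp_rot"][2]); a=np.radians(yawdeg)
    d=np.array([x,y,z])-p; dyaw=(yawdeg-w+180)%360-180
    print("at",p.round(1),"yaw",w.round(2),"open",s["opening"].round(3),"grip",s["grip_force"],"t",s["t"],"F",s["ft_force"].round(1))
    print("spin",round(-dyaw/30,4),"then slide",np.round([d@[np.cos(a),np.sin(a),0]/400,d@[np.sin(a),-np.cos(a),0]/400,-d[2]/400],4))
E
python3 - <<'E'
from h import *
goto(480,-390,200,95.9)
E
```

```text
Traceback (most recent call last):
  File "h.py", line 29, in goto
    print("at",p.round(1),"yaw",w.round(2),"open",s["opening"].round(3),"grip",s["grip_force"],"t",s["t"],"F",s["ft_force"].round(1))
                                                  ^^^^^^^^^^^^^^^^^^
AttributeError: 'float' object has no attribute 'round'
```

>>> carry_out --moves '[{"slide": [-0.04,-0.0175,0]},{"slide": [-0.07,-0.03,0]},{"slide": [-0.085,-0.0365,0]},{"slide": [-0.085,-0.0365,0]},{"slide": [-0.085,-0.0365,0]},{"slide": [-0.085,-0.0365,0]},{"slide": [-0.085,-0.0365,0]},{"slide": [-0.085,-0.0365,0]},{"slide": [-0.085,-0.0365,0]},{"slide": [-0.085,-0.0365,0]},{"slide": [-0.05,-0.022,0]},{"slide": [-0.028,-0.013,0]}]'

```text
$.moves[0]: bad value
```

```bash
sed -i 's/s\["opening"\].round(3)/round(s["opening"],3)/' h.py; python3 - <<'E'
from h import *
goto(480,-390,19,95.9)
c=cam("top","t2")
b=blobs(mask(c,"green"),100)[0]; print(rect(c,b,16))
for z in (112+6,):
    for col in("yellow","red"):
        for k in blobs(mask(c,col),15)[:3]: print(col,k[:,0].mean(0),rect(c,k,z-3))
E
```

```text
at [593.4 -29.5 209.7] yaw 95.84 open 0.144 grip 29.990394115447998 t 5.7 F [-0.4 -0.2 -0.6]
spin -0.0021 then slide [-0.8673 -0.3747  0.4767]
(array([ 433.1, -246.2], dtype=float32), array([119.2, 129.1], dtype=float32), 3.9)
```

Spin is required in each row.

>>> carry_out --moves '[{"slide": [-0.04,-0.0175,0],"spin": 0},{"slide": [-0.07,-0.03,0],"spin": 0},{"slide": [-0.085,-0.0365,0],"spin": 0},{"slide": [-0.085,-0.0365,0],"spin": 0},{"slide": [-0.085,-0.0365,0],"spin": 0},{"slide": [-0.085,-0.0365,0],"spin": 0},{"slide": [-0.085,-0.0365,0],"spin": 0},{"slide": [-0.085,-0.0365,0],"spin": 0},{"slide": [-0.085,-0.0365,0],"spin": 0},{"slide": [-0.085,-0.0365,0],"spin": 0},{"slide": [-0.05,-0.022,0],"spin": 0},{"slide": [-0.028,-0.013,0],"spin": 0}]'

```text
t: 6.75
eef_pos: [478.0, -392.4, 207.1]
tcp_rot: [-3.14, -0.001, 1.67]
ft_force: [0.7, 0.1, -0.4]
opening: 0.148
grip_force: 30.0
```

>>> carry_out --moves '[{"slide": [0,0,0],"spin": 0},{"slide": [0,0,0.06],"spin": 0},{"slide": [0,0,0.08],"spin": 0},{"slide": [0,0,0.08],"spin": 0},{"slide": [0,0,0.08],"spin": 0},{"slide": [0,0,0.07],"spin": 0},{"slide": [0,0,0.05],"spin": 0},{"slide": [0,0,0.03],"spin": 0},{"slide": [0,0,0.01],"spin": 0},{"slide": [0,0,0.01],"spin": 0},{"slide": [0,0,0],"spin": 0}]'

```text
t: 7.67
eef_pos: [479.9, -389.8, 20.9]
tcp_rot: [3.141, 0.0, 1.673]
ft_force: [1.1, 1.1, -0.3]
opening: 0.145
grip_force: 30.0
```

>>> carry_out --moves '[{"slide": [0,0,0.005],"spin": 0},{"slide": [0,0,0.0035],"spin": 0},{"slide": [0,0,0],"spin": 0}]'

```text
t: 7.92
eef_pos: [479.7, -390.3, 17.8]
tcp_rot: [3.141, 0.001, 1.673]
ft_force: [-0.4, -0.3, 0.0]
opening: 0.149
grip_force: 30.0
```

>>> carry_out --moves '[{"slide": [0,0,0],"spin": 0},{"slide": [0,0,0],"spin": 0},{"slide": [0,0,0],"spin": 0},{"slide": [0,0,0],"spin": 0},{"slide": [0,0,-0.03],"spin": 0},{"slide": [0,0,-0.05],"spin": 0},{"slide": [0,0,-0.09],"spin": 0},{"slide": [0,0,-0.09],"spin": 0},{"slide": [0,0,-0.09],"spin": 0},{"slide": [0,0,-0.09],"spin": 0},{"slide": [0,0,-0.09],"spin": 0},{"slide": [0,0,-0.09],"spin": 0}]' --hand 0.3

```text
t: 8.92
eef_pos: [479.1, -389.7, 268.3]
tcp_rot: [3.141, 0.001, 1.673]
ft_force: [0.6, 0.1, -0.5]
opening: 0.699
grip_force: 0.0
```

>>> carry_out --moves '[{"slide": [0.04,0.0175,0],"spin": 0},{"slide": [0.07,0.03,-0.02],"spin": 0},{"slide": [0.085,0.0365,-0.03],"spin": 0},{"slide": [0.085,0.0365,-0.03],"spin": 0},{"slide": [0.085,0.0365,-0.03],"spin": 0},{"slide": [0.085,0.0365,0],"spin": 0},{"slide": [0.085,0.0365,0],"spin": 0},{"slide": [0.085,0.0365,0],"spin": 0},{"slide": [0.085,0.0365,0],"spin": 0},{"slide": [0.085,0.0365,0],"spin": 0},{"slide": [0.05,0.022,0],"spin": 0},{"slide": [0.028,0.013,0],"spin": 0}]'

```text
t: 9.92
eef_pos: [593.3, -26.8, 310.1]
tcp_rot: [3.141, -0.0, 1.675]
ft_force: [-0.6, -0.4, -0.5]
opening: 0.7
grip_force: 0.0
```

```bash
python3 - <<'E'
from h import *
c=cam("wrist");c=cam("wrist","w2"); t=cam("top","t3")
goto(593.5,-29.5,88,95.9)
for n,cc in(("w",c),("t",t)):
  for col in("yellow","red"):
    for k in blobs(mask(cc,col),15)[:3]: print(n,col,cv2.contourArea(k),k[:,0].mean(0),rect(cc,k,118))
  for col in("blue","purple"):
    for k in blobs(mask(cc,col),100)[:3]: print(n,col,k[:,0].mean(0),rect(cc,k,36))
im=c["color"][80:240,190:420,::-1]; cv2.imwrite("pics/c2.png",cv2.resize(im,None,fx=3,fy=3,interpolation=cv2.INTER_CUBIC))
E
```

```text
at [593.  -29.4 309.6] yaw 95.9 open 0.699 grip 0.0 t 10.0667 F [-0.4 -0.5 -0.3]
spin 0.0001 then slide [-3.00e-04  1.10e-03  5.54e-01]
w yellow 2804.5 [317.50228311 173.88127854] (array([593.6, -29. ], dtype=float32), array([52.3, 77.1], dtype=float32), 94.9)
w yellow 138.0 [437.66071429 244.51785714] (array([ 750.6, -102.4], dtype=float32), array([24. , 44.3], dtype=float32), 49.2)
w yellow 51.0 [183.44642857 302.57142857] (array([ 438.4, -216.7], dtype=float32), array([ 8.3, 30.9], dtype=float32), 105.5)
w blue [332.21287129 310.67326733] (array([ 638.9, -259.4], dtype=float32), array([62.5, 69.4], dtype=float32), 138.9)
t yellow 16.0 [353.09375 196.71875] (array([611.4,  -8.7], dtype=float32), array([13.8, 18.2], dtype=float32), 88.6)
t blue [453.12621359 193.21359223] (array([ 632.1, -259.4], dtype=float32), array([54.2, 80.3], dtype=float32), 139.3)
t blue [404.15555556 121.17777778] (array([ 816.3, -146.4], dtype=float32), array([25.5, 48.2], dtype=float32), 81.0)
t purple [247.26373626 209.45054945] (array([602.3, 246.1], dtype=float32), array([58.3, 75.4], dtype=float32), 128.9)
```

View pics/c2.png

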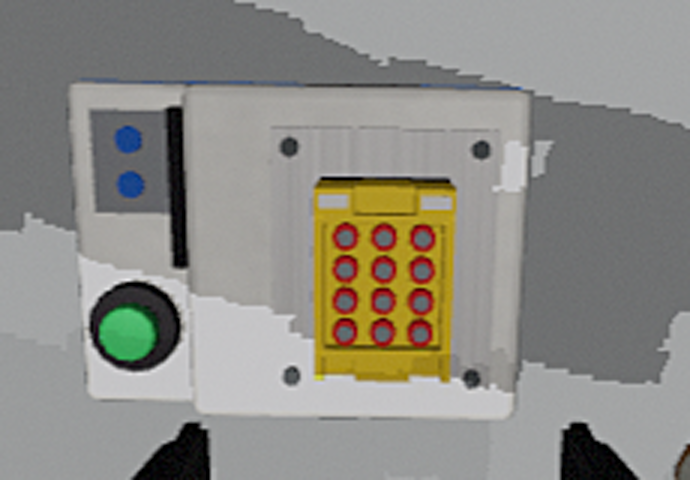

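The crop shows the yellow rack seated at about (385,275), marks toward +y, and the green button at (127,333). I'll grip the rack and lift it.

>>> carry_out --moves '[{"slide": [0,0.001,0.07],"spin": 0},{"slide": [0,0,0.08],"spin": 0},{"slide": [0,0,0.08],"spin": 0},{"slide": [0,0,0.08],"spin": 0},{"slide": [0,0,0.08],"spin": 0},{"slide": [0,0,0.06],"spin": 0},{"slide": [0,0,0.05],"spin": 0},{"slide": [0,0,0.035],"spin": 0},{"slide": [0,0,0.02],"spin": 0},{"slide": [0,0,0],"spin": 0}]'

```text
t: 10.9
eef_pos: [592.8, -30.8, 86.0]
tcp_rot: [-3.139, -0.0, 1.671]
ft_force: [-0.1, 0.3, -0.8]
opening: 0.703
grip_force: 0.0
```

>>> carry_out --moves '[{"slide": [0,0,0],"spin": 0},{"slide": [0,0,0],"spin": 0},{"slide": [0,0,0],"spin": 0},{"slide": [0,0,0],"spin": 0},{"slide": [0,0,0],"spin": 0},{"slide": [0,0,0],"spin": 0},{"slide": [0,0,0],"spin": 0}]' --hand 1

```text
t: 11.48
eef_pos: [594.0, -29.8, 88.4]
tcp_rot: [3.14, 0.001, 1.673]
ft_force: [-1.7, -2.6, 7.5]
opening: 0.566
grip_force: 30.0
```

>>> carry_out --moves '[{"slide": [0,0,-0.01],"spin": 0},{"slide": [0,0,-0.02],"spin": 0},{"slide": [0,0,-0.05],"spin": 0},{"slide": [0,0,-0.07],"spin": 0},{"slide": [0,0,-0.07],"spin": 0},{"slide": [0,0,-0.05],"spin": 0},{"slide": [0,0,0],"spin": 0},{"slide": [0,0,0],"spin": 0}]'

```text
t: 12.15
eef_pos: [593.7, -29.3, 196.3]
tcp_rot: [3.14, 0.001, 1.673]
ft_force: [-0.1, 0.2, -3.1]
opening: 0.561
grip_force: 29.9
```

```bash
python3 - <<'E'
from h import *
goto(433,-246,150,93.9)
c=cam("wrist","w3"); print(proj(c,[593,-29,88]))
E
```

```text
at [593.7 -29.3 196.3] yaw 95.84 open 0.561 grip 29.933584928512573 t 12.15 F [-0.1  0.2 -3.1]
spin 0.0648 then slide [-0.5131 -0.4377  0.1158]
[316.99756403 189.97607738]
```

>>> carry_out --moves '[{"slide": [0,0,0],"spin": 0.065},{"slide": [-0.03,-0.0255,0],"spin": 0},{"slide": [-0.06,-0.0515,0],"spin": 0},{"slide": [-0.07,-0.06,0],"spin": 0},{"slide": [-0.07,-0.06,0],"spin": 0},{"slide": [-0.07,-0.06,0],"spin": 0},{"slide": [-0.07,-0.06,0],"spin": 0},{"slide": [-0.07,-0.06,0],"spin": 0},{"slide": [-0.045,-0.0375,0],"spin": 0},{"slide": [-0.028,-0.023,0],"spin": 0},{"slide": [0,0,0],"spin": 0},{"slide": [0,0,0.03],"spin": 0}]'

```text
t: 13.2
eef_pos: [432.5, -247.0, 183.8]
tcp_rot: [3.141, 0.001, 1.637]
ft_force: [-0.5, -0.0, -1.6]
opening: 0.568
grip_force: 29.9
```

>>> carry_out --moves '[{"slide": [0,0,0.07],"spin": 0},{"slide": [0,0,0.08],"spin": 0},{"slide": [0,0,0.08],"spin": 0},{"slide": [0,0,0.08],"spin": 0},{"slide": [0,0,0.06],"spin": 0},{"slide": [0,0,0.03],"spin": 0},{"slide": [0,0,0.02],"spin": 0},{"slide": [0,0,0.008],"spin": 0},{"slide": [0,0,0],"spin": 0}]'

```text
t: 13.95
eef_pos: [432.8, -245.7, 11.6]
tcp_rot: [-3.141, -0.001, 1.639]
ft_force: [-0.2, 0.3, -2.2]
opening: 0.563
grip_force: 29.9
```

```bash
python3 - <<'E'
from h import *
goto(433,-246,9.5,93.9)
E
```

```text
at [ 432.8 -245.7   11.6] yaw 93.91 open 0.563 grip 29.93349127471447 t 13.95 F [-0.2  0.3 -2.2]
spin 0.0003 then slide [-0.0008  0.0005  0.0052]
```

>>> carry_out --moves '[{"slide": [0,0,0.004],"spin": 0},{"slide": [0,0,0.002],"spin": 0},{"slide": [0,0,0],"spin": 0}]'

```text
t: 14.2
eef_pos: [433.2, -246.2, 10.2]
tcp_rot: [3.141, 0.001, 1.639]
ft_force: [-0.5, -0.5, -1.6]
opening: 0.563
grip_force: 29.9
```

>>> carry_out --moves '[{"slide": [0,0,0],"spin": 0},{"slide": [0,0,0],"spin": 0},{"slide": [0,0,0],"spin": 0},{"slide": [0,0,-0.02],"spin": 0},{"slide": [0,0,-0.05],"spin": 0},{"slide": [0,0,-0.08],"spin": 0},{"slide": [0,0,-0.1],"spin": 0},{"slide": [0,0,-0.1],"spin": 0},{"slide": [0,0,-0.1],"spin": 0},{"slide": [0,0,-0.1],"spin": 0},{"slide": [0,0,-0.1],"spin": 0},{"slide": [0,0,-0.1],"spin": 0}]' --hand 0.3

```text
t: 15.2
eef_pos: [432.2, -245.5, 312.7]
tcp_rot: [3.141, 0.001, 1.639]
ft_force: [1.2, -0.8, -0.0]
opening: 0.701
grip_force: 0.0
```

>>> carry_out --moves '[{"slide": [0,0,0],"spin": -0.2},{"slide": [0,0,0],"spin": -0.22},{"slide": [0,0,0],"spin": -0.22},{"slide": [0,0,0],"spin": -0.22},{"slide": [0,0,0],"spin": -0.22},{"slide": [0,0,0],"spin": -0.22},{"slide": [0,0,0],"spin": -0.2},{"slide": [-0.08,0.06,0],"spin": 0},{"slide": [-0.08,0.06,0],"spin": 0},{"slide": [-0.08,0.06,0],"spin": 0},{"slide": [-0.08,0.06,0],"spin": 0},{"slide": [-0.08,0.06,0],"spin": 0}]'

```text
t: 16.2
eef_pos: [633.8, -260.5, 310.4]
tcp_rot: [3.142, 0.0, 2.424]
ft_force: [0.5, -0.5, 0.1]
opening: 0.702
grip_force: 0.0
```

```bash
python3 - <<'E'
from h import *
c=cam("wrist");c=cam("wrist","w4"); t=cam("top","t4")
goto(633,-260,6,139)
for n,cc in(("w",c),("t",t)):
  for col,z in(("blue",36),("purple",36),("yellow",39)):
    for k in blobs(mask(cc,col),100)[:3]: print(n,col,k[:,0].mean(0),rect(cc,k,z))
E
```

```text
at [ 633.7 -260.4  308.3] yaw 138.96 open 0.699 grip 0.0 t 16.35 F [-1.2 -0.4  0.3]
spin -0.0012 then slide [ 1.900e-03 -4.000e-04  7.557e-01]
w blue [315.26511628 153.56744186] (array([ 633. , -260.4], dtype=float32), array([52.8, 75.7], dtype=float32), 138.9)
w blue [466.05357143 190.49107143] (array([ 811.1, -128.7], dtype=float32), array([54.4, 60.4], dtype=float32), 7.9)
w blue [173.1025641  135.41025641] (array([ 481.5, -387.9], dtype=float32), array([18.4, 50. ], dtype=float32), 95.7)
w yellow [218.32291667  31.609375  ] (array([ 433.5, -246.2], dtype=float32), array([54.7, 74.9], dtype=float32), 93.3)
w yellow [449.74712644 177.06896552] (array([ 778.5, -135.4], dtype=float32), array([18.1, 47.9], dtype=float32), 95.3)
t blue [452.44642857 193.58928571] (array([ 631.4, -259.1], dtype=float32), array([54.7, 81.7], dtype=float32), 138.2)
t blue [403.42105263 125.57894737] (array([ 802. , -144.6], dtype=float32), array([47.7, 49.2], dtype=float32), 178.4)
t purple [247.41935484 209.65591398] (array([602.1, 245.9], dtype=float32), array([58.7, 75.4], dtype=float32), 128.8)
```

View pics/w4.png

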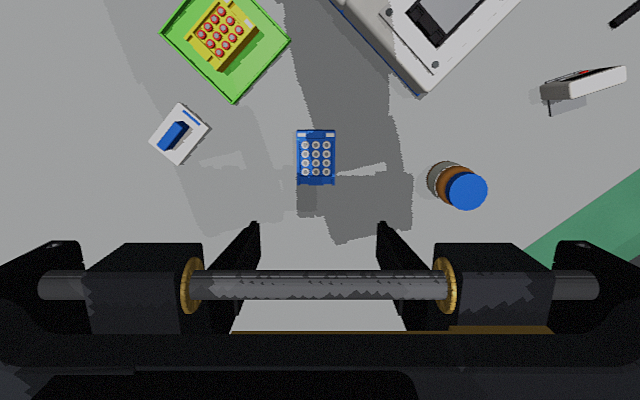

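The wrist view shows the yellow rack upright in the tray at (218,32), the lid at (178,135) and the blue rack at (315,154), with the fingers aligned to it. I'll grip blue.

>>> carry_out --moves '[{"slide": [0.001,0,0.07],"spin": 0},{"slide": [0,0,0.1],"spin": 0},{"slide": [0,0,0.1],"spin": 0},{"slide": [0,0,0.1],"spin": 0},{"slide": [0,0,0.1],"spin": 0},{"slide": [0,0,0.09],"spin": 0},{"slide": [0,0,0.08],"spin": 0},{"slide": [0,0,0.06],"spin": 0},{"slide": [0,0,0.035],"spin": 0},{"slide": [0,0,0.02],"spin": 0},{"slide": [0,0,0],"spin": 0}]'

```text
t: 17.27
eef_pos: [631.4, -260.6, 7.3]
tcp_rot: [-3.141, -0.001, 2.424]
ft_force: [0.1, -0.0, -0.1]
opening: 0.698
grip_force: 0.0
```

>>> carry_out --moves '[{"slide": [0,0,0],"spin": 0},{"slide": [0,0,0],"spin": 0},{"slide": [0,0,0],"spin": 0},{"slide": [0,0,0],"spin": 0},{"slide": [0,0,0],"spin": 0},{"slide": [0,0,0],"spin": 0},{"slide": [0,0,0],"spin": 0}]' --hand 1

```text
t: 17.85
eef_pos: [632.8, -261.0, 9.5]
tcp_rot: [3.141, 0.003, 2.424]
ft_force: [-1.1, 0.3, 6.8]
opening: 0.564
grip_force: 30.0
```

>>> carry_out --moves '[{"slide": [0,0,-0.02],"spin": 0},{"slide": [0,0,-0.05],"spin": 0},{"slide": [0,0,-0.08],"spin": 0},{"slide": [0,0,-0.1],"spin": 0},{"slide": [0,0,-0.1],"spin": 0},{"slide": [0,0,-0.1],"spin": 0},{"slide": [0,0,-0.05],"spin": 0},{"slide": [0,0,0],"spin": 0}]'

```text
t: 18.52
eef_pos: [633.4, -261.2, 214.2]
tcp_rot: [3.14, 0.009, 2.424]
ft_force: [-0.3, -0.5, -1.9]
opening: 0.567
grip_force: 30.0
```

>>> carry_out --moves '[{"slide": [0,0,0],"spin": 0.13},{"slide": [0,0,0],"spin": 0.2},{"slide": [0,0,0],"spin": 0.2},{"slide": [0,0,0],"spin": 0.2},{"slide": [0,0,0],"spin": 0.2},{"slide": [0,0,0],"spin": 0.2},{"slide": [0,0,0],"spin": 0.2},{"slide": [0,0,0],"spin": 0.106},{"slide": [0,0,0],"spin": 0},{"slide": [0,0,0],"spin": 0}]'

```text
t: 19.35
eef_pos: [631.7, -260.4, 206.8]
tcp_rot: [-3.14, -0.001, 1.674]
ft_force: [-0.2, 0.7, -2.1]
opening: 0.565
grip_force: 30.0
```

```bash
python3 - <<'E'
from h import *
goto(593.6,-29.4,125,95.85)
c=cam("wrist","w5"); t=cam("top","t5")
for cc in (c,t):
  for k in blobs(mask(cc,"blue"),100)[:3]: print(k[:,0].mean(0),rect(cc,k,state()["eef_pos"][2]-6+36))
m=cv2.inRange(cv2.cvtColor(c["color"],cv2.COLOR_RGB2GRAY),0,60); m[240:]=0
print("proj",proj(c,[593.6,-29.4,88]))
for k in blobs(m,300)[:3]: print(k[:,0].mean(0),rect(c,k,88))
E
```

```text
at [ 631.7 -260.4  206.8] yaw 95.93 open 0.565 grip 30.00002235174179 t 19.35 F [-0.2  0.7 -2.1]
spin 0.0026 then slide [ 0.5842 -0.0359  0.2046]
[317.85026738 227.54278075] (array([ 629.5, -239.9], dtype=float32), array([47.6, 53.1], dtype=float32), 5.9)
[511.78212291  66.61452514] (array([ 701.7, -163.8], dtype=float32), array([23. , 26.1], dtype=float32), 5.9)
[317.66551724 312.66896552] (array([ 634.5, -288.5], dtype=float32), array([15.8, 52.2], dtype=float32), 5.9)
[403.55357143 125.5       ] (array([ 740.2, -111.9], dtype=float32), array([39.4, 40.7], dtype=float32), 178.4)
[463.94936709 172.5443038 ] (array([ 635.5, -226.8], dtype=float32), array([23.5, 51.6], dtype=float32), 158.4)
proj [ 299.18469066 -117.11734921]
[316.77304965 187.43617021] (array([ 631.7, -263.4], dtype=float32), array([ 33.9, 106.7], dtype=float32), 5.9)
[120.8097561  163.41463415] (array([ 470.8, -234.7], dtype=float32), array([90.3, 98. ], dtype=float32), 4.0)
[490.6137931   71.27586207] (array([ 768.6, -144. ], dtype=float32), array([23.2, 45.9], dtype=float32), 108.9)
```

View pics/w5.png

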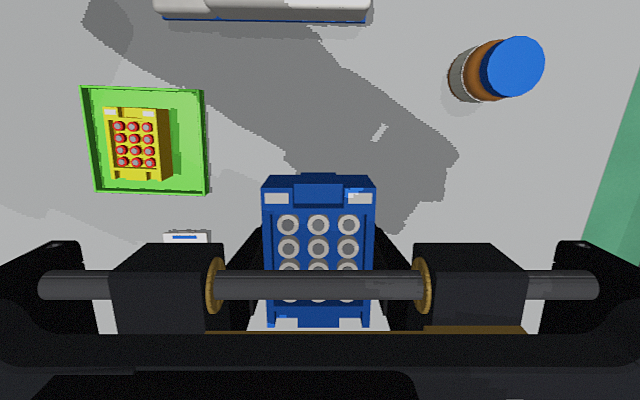

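Blue is held straight, marks ahead (+y). I'm moving it over the holder.

>>> carry_out --moves '[{"slide": [0.03,-0.002,0],"spin": 0.0026},{"slide": [0.06,-0.004,0],"spin": 0},{"slide": [0.085,-0.005,0],"spin": 0},{"slide": [0.085,-0.005,0],"spin": 0},{"slide": [0.085,-0.005,0],"spin": 0},{"slide": [0.085,-0.005,0],"spin": 0},{"slide": [0.08,-0.005,0],"spin": 0},{"slide": [0.05,-0.003,0],"spin": 0},{"slide": [0.024,-0.002,0],"spin": 0},{"slide": [0,0,0],"spin": 0},{"slide": [0,0,0],"spin": 0},{"slide": [0,0,0],"spin": 0}]'

```text
t: 20.45
eef_pos: [594.6, -30.6, 207.6]
tcp_rot: [3.141, 0.0, 1.67]
ft_force: [-0.3, -0.2, -2.4]
opening: 0.568
grip_force: 30.0
```

```bash
python3 - <<'E'
from h import *
goto(593.6,-29.4,101,95.85)
P=[];Y=[]
for i in range(6):
    c=cam("wrist","w6"); s=state(); P.append(s["eef_pos"]);Y.append(s["tcp_rot"][2])
print(np.mean(P,0),np.degrees(np.mean(Y)))
z=np.mean(P,0)[2]-7.5+36
m=mask(c,"blue")[:, 250:390]; rows=np.where(m.sum(1)>255*20)[0]; print("first blue row",rows[0])
# end-face top corners beside notch: white marks & edges
for uv in ((266,rows[0]),(372,rows[0]),(318,rows[0])): print(ray(c,uv,z).round(1))
cv2.imwrite("pics/c6.png",cv2.resize(c["color"][100:260,200:440,::-1],None,fx=3,fy=3,interpolation=cv2.INTER_CUBIC))
E
```

```text
at [594.6 -30.6 207.6] yaw 95.7 open 0.568 grip 29.99975547194481 t 20.45 F [-0.3 -0.2 -2.4]
spin -0.005 then slide [ 0.0032 -0.0022  0.2664]
[594.52460771 -30.60474847 207.47767467] 95.65912693610457
first blue row 173
[[566.7  11.1 236. ]]
[[614.5  15.8 236. ]]
[[590.1  13.4 236. ]]
```

View pics/c6.png

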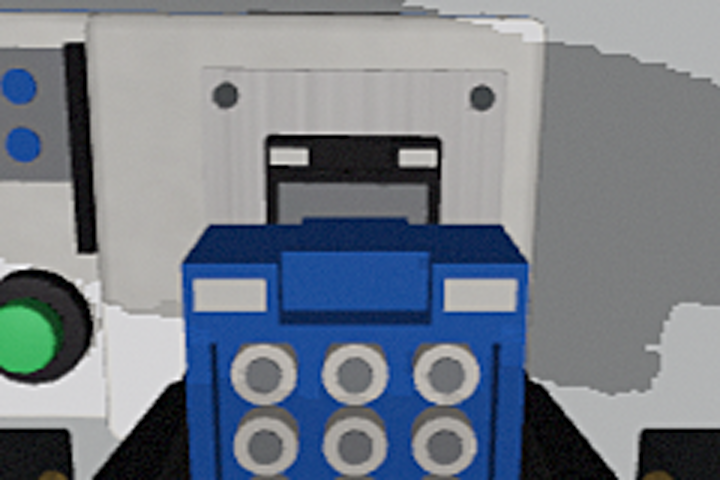

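The crop shows holder marks at (289,157) and (418,157), and rack marks at (229,294) and (481,294). Comparing these gives the fit offset.

```bash
cat >> h.py <<'E'
def marks(c,box,z,amin=25,thr=150):
    """mean positions of the whitish mark blobs inside pixel box (x0,y0,x1,y1) on plane z"""
    x0,y0,x1,y1=box; h=cv2.cvtColor(c["color"][y0:y1,x0:x1],cv2.COLOR_RGB2HSV)
    m=cv2.inRange(h,(0,0,thr),(180,60,255)); n,l,st,ce=cv2.connectedComponentsWithStats(m)
    uv=[ce[i]+[x0,y0] for i in range(1,n) if st[i,4]>=amin]; uv.sort(key=lambda p:p[0])
    X=ray(c,uv,z) if uv else []
    for p,q in zip(uv,X): print("  mark",np.round(p,1),q.round(1))
    return uv,X
E
python3 - <<'E'
from h import *
c=cam("wrist")
_,H=marks(c,(290,147,346,158),88,15)
_,B=marks(c,(263,190,375,205),236)
f=lambda X:((X[0]+X[-1])/2,np.degrees(np.arctan2(*(X[-1]-X[0])[1::-1])),np.linalg.norm(X[-1]-X[0]))
h,b=f(H),f(B); print(h,b,"diff",h[0]-b[0])
goto(594.5+(h[0]-b[0])[0],-30.6+(h[0]-b[0])[1],101,95.66)
E
```

```text
mark [296. 152.] [571.3   0.8  88. ]
  mark [338.6 152.4] [609.9   4.3  88. ]
  mark [276.3 198. ] [ 5.721e+02 -1.000e-01  2.360e+02]
  mark [359.5 198. ] [610.4   3.7 236. ]
(array([590.55087495,   2.54745948,  88.        ]), np.float64(5.096382997603662), np.float64(38.75175807480594)) (array([591.21145753,   1.81119076, 236.        ]), np.float64(5.6372249267013155), np.float64(38.50609896473945)) diff [  -0.66058258    0.73626872 -148.        ]
at [594.5 -30.1 207.5] yaw 95.68 open 0.567 grip 29.999864101409912 t 20.8 F [ 0.6 -0.2 -1.3]
spin 0.0008 then slide [ 0.0007 -0.0015  0.2663]
```

>>> carry_out --moves '[{"slide": [0.002,-0.0015,0.04],"spin": 0},{"slide": [0,0,0.06],"spin": 0},{"slide": [0,0,0.06],"spin": 0},{"slide": [0,0,0.05],"spin": 0},{"slide": [0,0,0.03],"spin": 0},{"slide": [0,0,0.02],"spin": 0},{"slide": [0,0,0.0063],"spin": 0},{"slide": [0,0,0],"spin": 0},{"slide": [0,0,0],"spin": 0},{"slide": [0,0,0.005],"spin": 0},{"slide": [0,0,0.005],"spin": 0},{"slide": [0,0,0],"spin": 0}]'

```text
t: 21.8
eef_pos: [593.8, -28.9, 97.3]
tcp_rot: [3.141, 0.0, 1.671]
ft_force: [0.4, 0.5, -3.1]
opening: 0.563
grip_force: 30.0
```

>>> carry_out --moves '[{"slide": [0,0,0.004],"spin": 0},{"slide": [0,0,0.004],"spin": 0},{"slide": [0,0,0.004],"spin": 0},{"slide": [0,0,0.004],"spin": 0},{"slide": [0,0,0],"spin": 0},{"slide": [0,0,0],"spin": 0}]'

```text
t: 22.3
eef_pos: [593.7, -28.8, 91.4]
tcp_rot: [3.141, 0.0, 1.671]
ft_force: [-1.5, 1.2, 7.8]
opening: 0.569
grip_force: 30.0
```

>>> carry_out --moves '[{"slide": [0,0,0],"spin": 0},{"slide": [0,0,0],"spin": 0},{"slide": [0,0,0],"spin": 0},{"slide": [0,0,-0.02],"spin": 0},{"slide": [0,0,-0.05],"spin": 0},{"slide": [0,0,-0.08],"spin": 0},{"slide": [0,0,-0.1],"spin": 0},{"slide": [0,0,-0.1],"spin": 0},{"slide": [0,0,-0.1],"spin": 0},{"slide": [0,0,-0.08],"spin": 0},{"slide": [0,0,0],"spin": 0},{"slide": [0,0,0],"spin": 0}]' --hand 0.3

```text
t: 23.3
eef_pos: [594.0, -28.9, 304.8]
tcp_rot: [3.138, 0.001, 1.671]
ft_force: [-0.6, -0.1, -0.3]
opening: 0.699
grip_force: 0.0
```

```bash
python3 - <<'E'
from h import *
c=cam("wrist","w7"); t=cam("top","t7"); 
goto(593.6,-29.4,300,95.85)
b=blobs(mask(c,"blue"),500)
for k in b[:2]: print(k[:,0].mean(0),rect(c,k,118))
k=max(b,key=cv2.contourArea); x,y,w,h=cv2.boundingRect(k); print(x,y,w,h)
for z in (118,124): print(z); marks(c,(x,y,x+w,y+16),z,15)
for n,cc in(("w",c),("t",t)):
  for k in blobs(mask(cc,"purple"),60)[:3]: print(n,k[:,0].mean(0),rect(cc,k,36))
  for k in blobs(mask(cc,"blue"),60): print(n,"b",k[:,0].mean(0),rect(cc,k,40))
cv2.imwrite("pics/c7.png",cv2.resize(c["color"][80:240,200:440,::-1],None,fx=3,fy=3,interpolation=cv2.INTER_CUBIC))
E
```

```text
at [593.2 -28.8 301.9] yaw 95.72 open 0.701 grip 0.0 t 23.4 F [-0.1 -0.4 -0.4]
spin -0.0042 then slide [-0.0016  0.0008  0.0047]
[318.56378601 169.17695473] (array([593.6, -28.4], dtype=float32), array([52.7, 77.7], dtype=float32), 95.7)
294 138 47 68
118
  mark [299.5 145. ] [571.    0.6 118. ]
  mark [334.4 145. ] [609.7   4.5 118. ]
124
  mark [299.5 145. ] [571.3   1.4 124. ]
  mark [334.4 145. ] [609.3   5.2 124. ]
w b [318.56378601 169.17695473] (array([595.3, -44.2], dtype=float32), array([64.2, 94.7], dtype=float32), 95.7)
t [246.16161616 209.16161616] (array([602., 246.], dtype=float32), array([58.8, 75.7], dtype=float32), 128.9)
t b [403.91666667 122.0625    ] (array([ 811.3, -144.4], dtype=float32), array([28.4, 47.3], dtype=float32), 87.2)
t b [513.07142857 252.80952381] (array([ 479.3, -390.4], dtype=float32), array([12.3, 42.8], dtype=float32), 95.8)
```

View pics/c7.png

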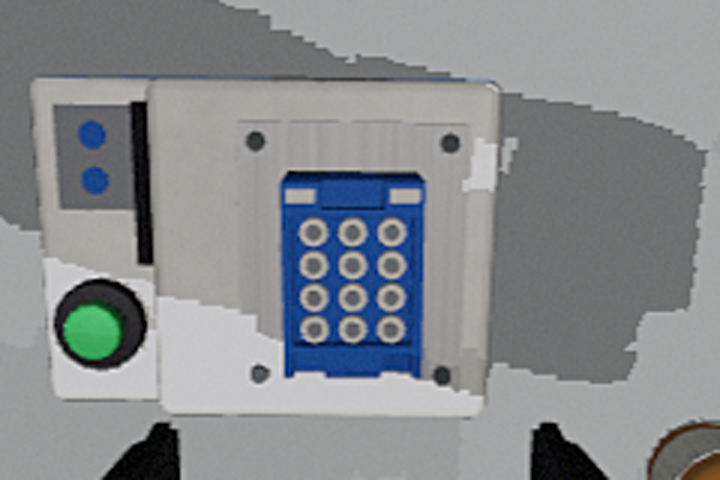

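Blue is seated: its marks fall at (590.4,2.5,118), directly above the holder's. Next is purple.

>>> carry_out --moves '[{"slide": [0,0,0],"spin": -0.15},{"slide": [0,0,0],"spin": -0.2},{"slide": [0,0,0],"spin": -0.2},{"slide": [0,0,0],"spin": -0.2},{"slide": [0,0,0],"spin": -0.2},{"slide": [0,0,0],"spin": -0.156}]'

```text
t: 23.9
eef_pos: [593.3, -28.8, 300.8]
tcp_rot: [-3.139, -0.002, 2.255]
ft_force: [0.4, -0.3, -0.4]
opening: 0.703
grip_force: 0.0
```

>>> carry_out --moves '[{"slide": [0.03,0.026,0],"spin": 0},{"slide": [0.06,0.052,0],"spin": 0},{"slide": [0.07,0.06,0],"spin": 0},{"slide": [0.07,0.06,0],"spin": 0},{"slide": [0.07,0.06,0],"spin": 0},{"slide": [0.07,0.06,0],"spin": 0},{"slide": [0.07,0.06,0],"spin": 0},{"slide": [0.05,0.045,0],"spin": 0},{"slide": [0.031,0.026,0],"spin": 0},{"slide": [0,0,0],"spin": 0},{"slide": [0,0,0],"spin": 0}]'

```text
t: 24.82
eef_pos: [602.3, 246.1, 301.4]
tcp_rot: [-3.139, -0.0, 2.251]
ft_force: [-0.7, -0.2, -0.4]
opening: 0.696
grip_force: 0.0
```

```bash
python3 - <<'E'
from h import *
c=cam("wrist","w8")
for k in blobs(mask(c,"purple"),100)[:2]:
    r=rect(c,k,36); print(k[:,0].mean(0),r); goto(r[0][0],r[0][1],7.5,r[2])
    x,y,w,h=cv2.boundingRect(k); marks(c,(x,y,x+w,y+h//3),36,15)
E
```

```text
[320.61413043 159.40217391] (array([603. , 249.6], dtype=float32), array([53.4, 76.2], dtype=float32), 129.0)
at [602.5 245.3 301.7] yaw 128.9 open 0.7 grip 0.0 t 24.8667 F [-0.1 -0.6 -0.9]
spin -0.0033 then slide [0.0075 0.0078 0.7356]
  mark [306.1 136.6] [567.5 262.   36. ]
  mark [310.1 146.5] [580.  255.1  36. ]
  mark [320.9 146.3] [591.3 264.5  36. ]
  mark [331.7 146.4] [602.7 273.6  36. ]
  mark [335.  136.6] [597.8 286.6  36. ]
```

```bash
python3 - <<'E'
from h import *
for i in range(2):
  c=cam("wrist","w9"); k=blobs(mask(c,"purple"),100)[0]; r=rect(c,k,36); print(r); goto(r[0][0],r[0][1],7.5,r[2])
t=cam("top"); k=blobs(mask(t,"purple"),100)[0];print(rect(t,k,36),proj(t,[602.8,249.6,36]),k[:,0].mean(0))
E
```

```text
(array([603.2, 249.5], dtype=float32), array([54. , 77.6], dtype=float32), 128.9)
at [602.6 244.9 302.1] yaw 128.86 open 0.701 grip 0.0 t 24.9167 F [-0.7  0.9  0.8]
spin -0.0015 then slide [0.0081 0.0083 0.7365]
(array([603.1, 249.7], dtype=float32), array([54.1, 76.3], dtype=float32), 128.8)
at [602.7 244.7 302.4] yaw 128.83 open 0.701 grip 0.0 t 24.9667 F [ 0.7 -0.2  0. ]
spin 0.001 then slide [0.0092 0.0085 0.7372]
(array([607.8, 223.6], dtype=float32), array([44.5, 72.4], dtype=float32), 175.3) [246.40455122 208.12267006] [255.7375 206.8375]
```

>>> carry_out --moves '[{"slide": [0.008,0.008,0.07],"spin": 0},{"slide": [0,0,0.1],"spin": 0},{"slide": [0,0,0.1],"spin": 0},{"slide": [0,0,0.1],"spin": 0},{"slide": [0,0,0.1],"spin": 0},{"slide": [0,0,0.09],"spin": 0},{"slide": [0,0,0.075],"spin": 0},{"slide": [0,0,0.05],"spin": 0},{"slide": [0,0,0.03],"spin": 0},{"slide": [0,0,0.02],"spin": 0},{"slide": [0,0,0],"spin": 0},{"slide": [0,0,0],"spin": 0}]'

```text
t: 26.02
eef_pos: [603.6, 250.4, 9.6]
tcp_rot: [3.141, 0.001, 2.249]
ft_force: [0.2, 0.5, 1.1]
opening: 0.7
grip_force: 0.0
```

>>> carry_out --moves '[{"slide": [0,0,0],"spin": 0},{"slide": [0,0,0],"spin": 0},{"slide": [0,0,0],"spin": 0},{"slide": [0,0,0],"spin": 0},{"slide": [0,0,0],"spin": 0},{"slide": [0,0,0],"spin": 0},{"slide": [0,0,0],"spin": 0}]' --hand 1

```text
t: 26.6
eef_pos: [603.6, 250.8, 9.9]
tcp_rot: [3.14, 0.001, 2.25]
ft_force: [-0.8, 0.4, 7.6]
opening: 0.567
grip_force: 30.0
```

>>> carry_out --moves '[{"slide": [0,0,-0.02],"spin": 0},{"slide": [0,0,-0.05],"spin": 0},{"slide": [0,0,-0.08],"spin": 0},{"slide": [0,0,-0.1],"spin": 0},{"slide": [0,0,-0.1],"spin": 0},{"slide": [0,0,-0.1],"spin": 0},{"slide": [0,0,-0.05],"spin": 0},{"slide": [0,0,0],"spin": 0}]'

```text
t: 27.27
eef_pos: [604.4, 251.2, 214.7]
tcp_rot: [3.134, 0.003, 2.25]
ft_force: [-0.6, 0.0, -1.4]
opening: 0.568
grip_force: 30.0
```

>>> carry_out --moves '[{"slide": [0,0,-0.02],"spin": 0.1},{"slide": [0,0,-0.02],"spin": 0.2},{"slide": [0,0,0],"spin": 0.2},{"slide": [0,0,0],"spin": 0.2},{"slide": [0,0,0],"spin": 0.2},{"slide": [0,0,0],"spin": 0.15},{"slide": [0,0,0],"spin": 0.05},{"slide": [0,0,0],"spin": 0},{"slide": [0,0,0],"spin": 0}]'

```text
t: 28.02
eef_pos: [602.7, 250.5, 223.8]
tcp_rot: [-3.14, 0.0, 1.675]
ft_force: [0.8, -0.6, -0.5]
opening: 0.566
grip_force: 30.0
```

```bash
python3 - <<'E'
from h import *
for i in range(3): c=cam("wrist","w10")
goto(593.6,-29.4,225,95.7)
E
```

```text
at [602.9 250.6 224.3] yaw 95.96 open 0.563 grip 29.997249394655228 t 28.1667 F [ 0.7 -0.2 -1. ]
spin 0.0086 then slide [-0.6942 -0.0927 -0.0018]
```

>>> carry_out --moves '[{"slide": [-0.03,-0.004,0],"spin": 0.0086},{"slide": [-0.06,-0.008,0],"spin": 0},{"slide": [-0.085,-0.0114,0],"spin": 0},{"slide": [-0.085,-0.0114,0],"spin": 0},{"slide": [-0.085,-0.0114,0],"spin": 0},{"slide": [-0.085,-0.0114,0],"spin": 0},{"slide": [-0.085,-0.0114,0],"spin": 0},{"slide": [-0.085,-0.0114,0],"spin": 0},{"slide": [-0.065,-0.0085,0],"spin": 0},{"slide": [-0.029,-0.004,0],"spin": 0},{"slide": [0,0,0],"spin": 0},{"slide": [0,0,0],"spin": 0}]'

```text
t: 29.17
eef_pos: [593.3, -29.7, 224.7]
tcp_rot: [-3.142, -0.0, 1.668]
ft_force: [-0.0, 1.4, -1.2]
opening: 0.566
grip_force: 30.0
```

```bash
python3 - <<'E'
from h import *
for i in range(3): c=cam("wrist","w11")
goto(593.6,-29.4,132,95.7)
z=state()["eef_pos"][2]-8.5+36; print(z)
b=blobs(mask(c,"blue"),60)[:5]; print([(cv2.boundingRect(k)) for k in b])
p=blobs(mask(c,"purple"),200)[0]; x,y,w,h=cv2.boundingRect(p);print(x,y,w,h)
print("purple");marks(c,(x,y,x+w,y+40),z,40)
print("blue");marks(c,(270,130,370,y),118,12)
cv2.imwrite("pics/c11.png",cv2.resize(c["color"][100:260,200:440,::-1],None,fx=3,fy=3,interpolation=cv2.INTER_CUBIC))
E
```

```text
at [593.4 -28.2 224.7] yaw 95.72 open 0.562 grip 29.997321367263794 t 29.3167 F [ 1.1  0.7 -0.7]
spin 0.0008 then slide [-3.100e-03  1.000e-04  2.317e-01]
252.1841514321866
[(288, 146, 61, 30), (207, 124, 11, 11), (209, 143, 10, 11)]
261 174 115 96
purple
  mark [266.9 177.1] [566.   11.  252.2]
  mark [276.4 199. ] [571.    1.  252.2]
  mark [359.5 199. ] [609.5   4.8 252.2]
  mark [368.1 176.7] [612.   15.7 252.2]
blue
  mark [296.  156.5] [571.2   0.6 118. ]
  mark [301.3 169.3] [576.8 -10.2 118. ]
  mark [318.3 169.2] [591.7  -8.7 118. ]
  mark [320.4 147. ] [591.6  11.  118. ]
  mark [335.  169.3] [606.4  -7.3 118. ]
  mark [340.7 156.5] [610.    4.5 118. ]
```

View pics/c11.png

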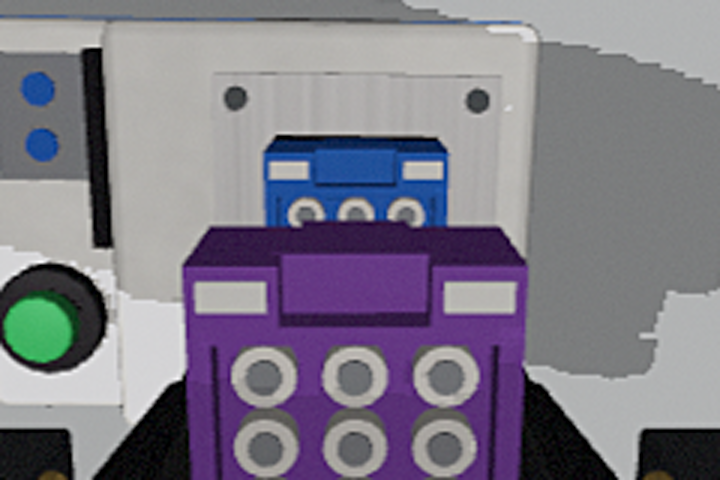

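Purple is held straight. Its marks are within 0.4 mm of blue's below it. I'm lowering it.

>>> carry_out --moves '[{"slide": [-0.001,0.001,0.03],"spin": 0},{"slide": [0,0,0.05],"spin": 0},{"slide": [0,0,0.06],"spin": 0},{"slide": [0,0,0.05],"spin": 0},{"slide": [0,0,0.03],"spin": 0},{"slide": [0,0,0.015],"spin": 0},{"slide": [0,0,0],"spin": 0},{"slide": [0,0,0.005],"spin": 0},{"slide": [0,0,0.005],"spin": 0},{"slide": [0,0,0],"spin": 0}]'

```text
t: 30.15
eef_pos: [594.1, -29.5, 127.2]
tcp_rot: [3.141, 0.0, 1.67]
ft_force: [-0.4, -0.0, -1.3]
opening: 0.566
grip_force: 30.0
```

>>> carry_out --moves '[{"slide": [0,0,0.004],"spin": 0},{"slide": [0,0,0.004],"spin": 0},{"slide": [0,0,0.004],"spin": 0},{"slide": [0,0,0],"spin": 0},{"slide": [0,0,0],"spin": 0}]'

```text
t: 30.57
eef_pos: [593.9, -29.7, 121.9]
tcp_rot: [3.142, 0.0, 1.669]
ft_force: [-1.6, -0.2, -1.6]
opening: 0.566
grip_force: 30.0
```

>>> carry_out --moves '[{"slide": [0,0,0.003],"spin": 0},{"slide": [0,0,0.002],"spin": 0},{"slide": [0,0,0],"spin": 0}]'

```text
t: 30.82
eef_pos: [594.0, -29.7, 121.8]
tcp_rot: [3.14, 0.001, 1.669]
ft_force: [-6.0, 1.1, 19.6]
opening: 0.568
grip_force: 30.0
```

>>> carry_out --moves '[{"slide": [0,0,0],"spin": 0},{"slide": [0,0,0],"spin": 0},{"slide": [0,0,0],"spin": 0},{"slide": [0,0,-0.02],"spin": 0},{"slide": [0,0,-0.05],"spin": 0},{"slide": [0,0,-0.08],"spin": 0},{"slide": [0,0,-0.1],"spin": 0},{"slide": [0,0,-0.1],"spin": 0},{"slide": [0,0,-0.1],"spin": 0},{"slide": [0,0,-0.02],"spin": 0},{"slide": [0,0,0],"spin": 0},{"slide": [0,0,0],"spin": 0}]' --hand 0.3

```text
t: 31.82
eef_pos: [593.6, -29.6, 307.5]
tcp_rot: [-3.141, 0.0, 1.669]
ft_force: [-0.4, 0.8, -0.7]
opening: 0.698
grip_force: 0.0
```

```bash
python3 - <<'E'
from h import *
for i in range(3): c=cam("wrist","w12")
t=cam("top","t12")
goto(480,-390,300,95.7)
p=blobs(mask(c,"purple"),200)[0]; x,y,w,h=cv2.boundingRect(p);print(x,y,w,h,rect(c,p,148))
for z in (148,154): print(z); marks(c,(x,y,x+w,y+14),z,15)
for k in blobs(mask(t,"blue"),40): print("top",k[:,0].mean(0),rect(t,k,40))
a=cv2.resize(c["color"][80:240,200:440,::-1],(600,400)); cv2.imwrite("pics/c12.png",a)
E
```

```text
at [593.5 -29.6 306.1] yaw 95.65 open 0.697 grip 0.0 t 32.0167 F [-0.   0.5  0.7]
spin -0.0018 then slide [-0.8683 -0.3719  0.0154]
294 141 51 74 (array([593.9, -29.5], dtype=float32), array([53.2, 78.6], dtype=float32), 95.7)
148
  mark [299.9 149. ] [ 5.713e+02 -5.000e-01  1.480e+02]
  mark [338. 149.] [610.3   3.4 148. ]
154
  mark [299.9 149. ] [5.716e+02 3.000e-01 1.540e+02]
  mark [338. 149.] [609.8   4.1 154. ]
top [404.15555556 121.22222222] (array([ 814.9, -145.8], dtype=float32), array([25.6, 48.1], dtype=float32), 80.5)
top [513.07142857 252.80952381] (array([ 479.3, -390.4], dtype=float32), array([12.3, 42.8], dtype=float32), 95.8)
top [242.5        146.54545455] (array([756.3, 259. ], dtype=float32), array([10.3, 47.8], dtype=float32), 88.5)
```

Purple stopped firmly 112 mm up (TCP 121.8 against a 9.9 grip height), so it's seated. Back for the lid.

>>> carry_out --moves '[{"slide": [-0.04,-0.0175,0],"spin": 0},{"slide": [-0.07,-0.03,0],"spin": 0},{"slide": [-0.085,-0.0365,0],"spin": 0},{"slide": [-0.085,-0.0365,0],"spin": 0},{"slide": [-0.085,-0.0365,0],"spin": 0},{"slide": [-0.085,-0.0365,0],"spin": 0},{"slide": [-0.085,-0.0365,0],"spin": 0},{"slide": [-0.085,-0.0365,0],"spin": 0},{"slide": [-0.085,-0.0365,0],"spin": 0},{"slide": [-0.085,-0.0365,0],"spin": 0},{"slide": [-0.05,-0.02,0],"spin": 0},{"slide": [-0.028,-0.0125,0],"spin": 0}]'

```text
t: 33.02
eef_pos: [478.8, -392.2, 306.4]
tcp_rot: [-3.14, -0.001, 1.667]
ft_force: [-0.0, 0.4, 0.3]
opening: 0.706
grip_force: 0.0
```

>>> carry_out --moves '[{"slide": [0,0,0],"spin": 0},{"slide": [0,0,0],"spin": 0}]'

```text
t: 33.18
eef_pos: [480.0, -389.3, 307.1]
tcp_rot: [-3.141, -0.001, 1.669]
ft_force: [0.2, 0.6, 0.3]
opening: 0.7
grip_force: 0.0
```

```bash
python3 - <<'E'
from h import *
for i in range(3): c=cam("wrist","w13")
for k in blobs(mask(c,"blue"),40): r=rect(c,k,40); print(k[:,0].mean(0),r,rect(c,k,12))
k=blobs(mask(c,"blue"),40)[0]; r=rect(c,k,40)
goto(r[0][0],r[0][1],17.8,r[2])
E
```

```text
[317.01315789 161.93421053] (array([ 479.2, -389. ], dtype=float32), array([11.2, 43.3], dtype=float32), 95.7) (array([ 479.6, -393.7], dtype=float32), array([11.9, 46.1], dtype=float32), 95.7)
at [ 480.6 -388.4  307.9] yaw 95.74 open 0.698 grip 0.0 t 33.3333 F [ 0.  -0.3  0.1]
spin 0.0012 then slide [-0.0012 -0.0037  0.7253]
```

View pics/w13.png

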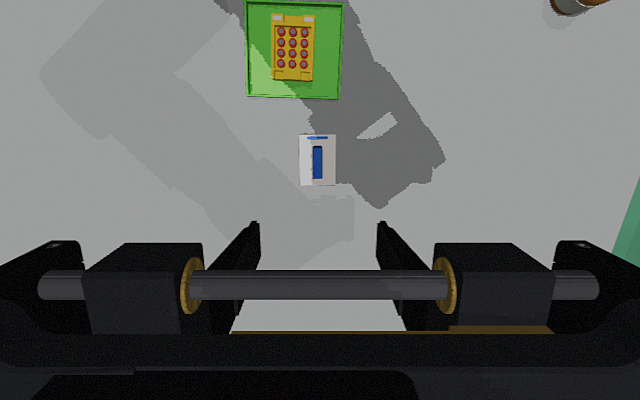

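The wrist view shows the lid undisturbed at (317,160) with its key line ahead, and the yellow rack in the tray. I'll grip the lid.

>>> carry_out --moves '[{"slide": [-0.001,-0.002,0.07],"spin": 0},{"slide": [0,0,0.1],"spin": 0},{"slide": [0,0,0.1],"spin": 0},{"slide": [0,0,0.1],"spin": 0},{"slide": [0,0,0.1],"spin": 0},{"slide": [0,0,0.09],"spin": 0},{"slide": [0,0,0.07],"spin": 0},{"slide": [0,0,0.05],"spin": 0},{"slide": [0,0,0.03],"spin": 0},{"slide": [0,0,0.015],"spin": 0},{"slide": [0,0,0],"spin": 0},{"slide": [0,0,0],"spin": 0}]'

```text
t: 34.33
eef_pos: [479.9, -390.3, 18.9]
tcp_rot: [3.141, 0.001, 1.67]
ft_force: [0.2, -0.3, -0.2]
opening: 0.699
grip_force: 0.0
```

>>> carry_out --moves '[{"slide": [0,0,0],"spin": 0},{"slide": [0,0,0],"spin": 0},{"slide": [0,0,0],"spin": 0},{"slide": [0,0,0],"spin": 0},{"slide": [0,0,0],"spin": 0},{"slide": [0,0,0],"spin": 0},{"slide": [0,0,0],"spin": 0},{"slide": [0,0,0],"spin": 0},{"slide": [0,0,0],"spin": 0},{"slide": [0,0,0],"spin": 0},{"slide": [0,0,0],"spin": 0},{"slide": [0,0,0],"spin": 0}]' --hand 1

```text
t: 35.33
eef_pos: [479.2, -390.3, 17.9]
tcp_rot: [-3.142, 0.0, 1.669]
ft_force: [0.2, 0.2, 0.5]
opening: 0.15
grip_force: 30.0
```

>>> carry_out --moves '[{"slide": [0,0,-0.02],"spin": 0},{"slide": [0,0,-0.05],"spin": 0},{"slide": [0,0,-0.09],"spin": 0},{"slide": [0,0,-0.1],"spin": 0},{"slide": [0,0,-0.1],"spin": 0},{"slide": [0,0,-0.1],"spin": 0},{"slide": [0,0,-0.1],"spin": 0},{"slide": [0,0,-0.03],"spin": 0},{"slide": [0,0,0],"spin": 0},{"slide": [0,0,0],"spin": 0}]'

```text
t: 36.17
eef_pos: [479.1, -390.1, 254.5]
tcp_rot: [3.141, 0.001, 1.669]
ft_force: [0.1, -0.0, -1.4]
opening: 0.148
grip_force: 30.0
```

```bash
python3 - <<'E'
from h import *
for i in range(2): c=cam("wrist","w14")
goto(593.9,-29.9,250,95.7)
E
```

```text
at [ 478.8 -389.8  252.6] yaw 95.65 open 0.149 grip 29.991186261177063 t 36.2667 F [-0.3  0.4 -1.2]
spin -0.0018 then slide [0.8668 0.3758 0.0065]
```

>>> carry_out --moves '[{"slide": [0.04,0.0175,0],"spin": -0.0018},{"slide": [0.07,0.03,0],"spin": 0},{"slide": [0.085,0.0365,0],"spin": 0},{"slide": [0.085,0.0365,0],"spin": 0},{"slide": [0.085,0.0365,0],"spin": 0},{"slide": [0.085,0.0365,0],"spin": 0},{"slide": [0.085,0.0365,0],"spin": 0},{"slide": [0.085,0.0365,0],"spin": 0},{"slide": [0.085,0.0365,0],"spin": 0},{"slide": [0.085,0.0365,0],"spin": 0},{"slide": [0.05,0.0225,0],"spin": 0},{"slide": [0.027,0.0135,0],"spin": 0}]'

```text
t: 37.27
eef_pos: [594.3, -27.6, 252.2]
tcp_rot: [-3.139, -0.001, 1.673]
ft_force: [-0.6, -1.2, -1.2]
opening: 0.146
grip_force: 30.0
```

>>> carry_out --moves '[{"slide": [0,0,0],"spin": 0},{"slide": [0,0,0],"spin": 0},{"slide": [0,0,0],"spin": 0}]'

```text
t: 37.52
eef_pos: [593.9, -31.5, 253.3]
tcp_rot: [-3.14, 0.0, 1.669]
ft_force: [-0.5, 0.0, -1.2]
opening: 0.145
grip_force: 30.0
```

```bash
python3 - <<'E'
from h import *
P=[]
for i in range(4): c=cam("wrist","w15"); P.append(state()["eef_pos"])
print(np.mean(P,0)); goto(593.9,-29.9,166,95.7)
z0=np.mean(P,0)[2]-17.7
p=blobs(mask(c,"purple"),60); x,y,w,h=cv2.boundingRect(np.vstack(p[:2]) if len(p)>1 else p[0]);print(x,y,w,h)
print("purple");marks(c,(x,y,x+w,y+18),148,12)
for k in blobs(mask(c,"blue"),40): print("blue",k[:,0].mean(0),rect(c,k,z0+12),rect(c,k,z0+40))
print("lid corners proj if aligned"); 
cv2.imwrite("pics/c15.png",cv2.resize(c["color"][100:260,200:440,::-1],None,fx=3,fy=3,interpolation=cv2.INTER_CUBIC))
E
```

```text
[593.99019191 -31.5751131  253.73684642]
at [594.  -31.4 253.9] yaw 95.61 open 0.144 grip 29.991148710250854 t 37.7167 F [ 0.7  1.2 -1. ]
spin -0.0028 then slide [0.0038 0.     0.2198]
288 145 62 27
purple
  mark [295.6 154.5] [571.4  -0.7 148. ]
  mark [340.5 154.5] [610.2   3.1 148. ]
blue [317.93333333 236.61666667] (array([594.1, -33. ], dtype=float32), array([16.6, 42.8], dtype=float32), 95.6) (array([593. , -21.2], dtype=float32), array([13.9, 36. ], dtype=float32), 95.6)
blue [469.32222222 264.07777778] (array([688.3, -40.6], dtype=float32), array([ 9.4, 25.8], dtype=float32), 5.6) (array([672.2, -27.6], dtype=float32), array([ 7.9, 21.7], dtype=float32), 5.6)
blue [317.5 181.5] (array([5.906e+02, 4.000e-01], dtype=float32), array([ 2.9, 29. ], dtype=float32), 5.6) (array([590. ,   6.8], dtype=float32), array([ 2.4, 24.4], dtype=float32), 5.6)
blue [317.99107143 142.3125    ] (array([588.7,  22.5], dtype=float32), array([ 2.2, 29.7], dtype=float32), 5.6) (array([588.4,  25.5], dtype=float32), array([ 1.8, 25. ], dtype=float32), 5.6)
blue [219.40740741 124.77777778] (array([534.8,  26.4], dtype=float32), array([4.9, 5.3], dtype=float32), 91.2) (array([543.1,  28.8], dtype=float32), array([4.1, 4.5], dtype=float32), 91.2)
blue [220.85185185 142.18518519] (array([535.8,  17.1], dtype=float32), array([4.4, 5. ], dtype=float32), 91.2) (array([543.9,  20.9], dtype=float32), array([3.7, 4.2], dtype=float32), 91.2)
lid corners proj if aligned
```

View pics/c15.png

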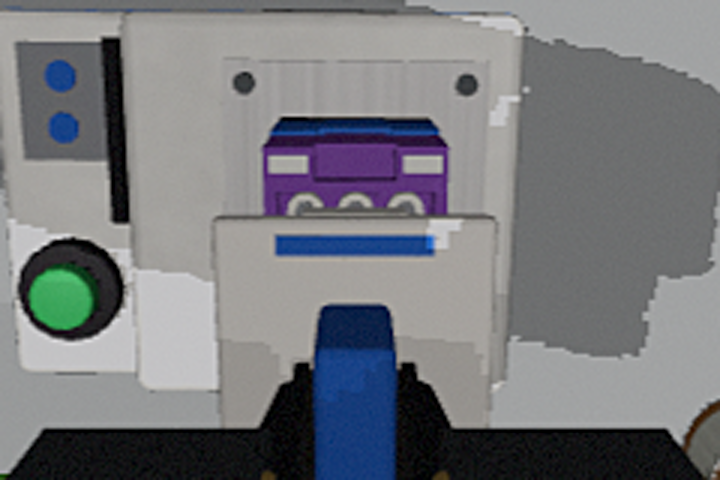

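```bash
python3 - <<'E'
from h import *
c=cam("wrist"); z=state()["eef_pos"][2]-17.7+12
g=cv2.cvtColor(c["color"],cv2.COLOR_RGB2GRAY).astype(int)
for u in (280,310,335): print(u,g[164:180,u])
for v in (171.5,172.5,173.5):
    a,b=ray(c,[(271.7,v),(365.7,v)],z); m=(a+b)/2; print(v,a.round(1),b.round(1),"len",np.linalg.norm(a-b).round(1),"centre",(m[:2]-38*np.array([-.0993,.995])).round(1))
E
```

```text
280 [152 152 152 152 151 152 153 134  82 134 154 163 163 163 161 163]
310 [ 69  70  70  69  71  83  87 132  87 142 157 161 167 167 114  52]
335 [114 178 167  93  96  98  96 115  90 143 156 163 167 168 113  53]
171.5 [564.5   3.8 248.2] [617.    8.9 248.2] len 52.8 centre [594.5 -31.5]
172.5 [564.5   3.2 248.2] [617.1   8.4 248.2] len 52.8 centre [594.6 -32. ]
173.5 [564.5   2.6 248.2] [617.2   7.8 248.2] len 52.9 centre [594.6 -32.6]
```

The crop shows the lid edge at row 217 and purple's marks at (289,164) and (423,164). The lid needs +1.6 mm along y, then lowering.

>>> carry_out --moves '[{"slide": [0.004,-0.001,0.03],"spin": -0.002},{"slide": [0,0,0.05],"spin": 0},{"slide": [0,0,0.05],"spin": 0},{"slide": [0,0,0.045],"spin": 0},{"slide": [0,0,0.025],"spin": 0},{"slide": [0,0,0.012],"spin": 0},{"slide": [0,0,0],"spin": 0},{"slide": [0,0,0.005],"spin": 0},{"slide": [0,0,0.005],"spin": 0},{"slide": [0,0,0],"spin": 0}]'

```text
t: 38.6
eef_pos: [593.9, -28.8, 165.6]
tcp_rot: [3.141, 0.0, 1.671]
ft_force: [0.3, 0.3, -0.4]
opening: 0.145
grip_force: 30.0
```

>>> carry_out --moves '[{"slide": [0,0,0.004],"spin": 0},{"slide": [0,0,0.004],"spin": 0},{"slide": [0,0,0.004],"spin": 0},{"slide": [0,0,0],"spin": 0},{"slide": [0,0,0],"spin": 0}]'

```text
t: 39.02
eef_pos: [593.7, -28.7, 160.2]
tcp_rot: [-3.141, 0.0, 1.671]
ft_force: [0.5, -0.1, -0.0]
opening: 0.148
grip_force: 30.0
```

>>> carry_out --moves '[{"slide": [0,0,0.0025],"spin": 0},{"slide": [0,0,0.001],"spin": 0},{"slide": [0,0,0],"spin": 0}]'

```text
t: 39.27
eef_pos: [593.8, -28.7, 159.8]
tcp_rot: [3.141, 0.0, 1.671]
ft_force: [-2.3, 0.4, 9.0]
opening: 0.146
grip_force: 30.0
```

>>> carry_out --moves '[{"slide": [0,0,0],"spin": 0},{"slide": [0,0,0],"spin": 0},{"slide": [0,0,0],"spin": 0},{"slide": [0,0,-0.02],"spin": 0},{"slide": [0,0,-0.05],"spin": 0},{"slide": [0,0,-0.08],"spin": 0},{"slide": [0,0,-0.08],"spin": 0},{"slide": [0,0,-0.08],"spin": 0},{"slide": [0,0,-0.05],"spin": 0},{"slide": [0,0,0],"spin": 0},{"slide": [0,0,0],"spin": 0}]' --hand 0.3

```text
t: 40.18
eef_pos: [593.8, -28.8, 304.1]
tcp_rot: [3.139, 0.001, 1.671]
ft_force: [-0.7, 0.1, -1.2]
opening: 0.697
grip_force: 0.0
```

```bash
python3 - <<'E'
from h import *
for i in range(3): c=cam("wrist","w16")
t=cam("top","t16"); s=cam("scene","s16")
b=[k for k in blobs(mask(c,"green"),100)]
for k in b:
  r=rect(c,k,45); print(k[:,0].mean(0),cv2.contourArea(k),r)
print("topgreen",[ (k[:,0].mean(0),rect(t,k,45)) for k in blobs(mask(t,"green"),30)])
for k in blobs(mask(c,"blue"),60): print("blue",k[:,0].mean(0),rect(c,k,182))
goto(482,-79,150,95.7)
a=cv2.resize(c["color"][80:240,200:440,::-1],(600,400)); u,v=proj(s,[594,-30,130]).astype(int); d=cv2.resize(s["color"][v-30:v+30,u-45:u+45,::-1],(600,400)).astype(np.uint8)
cv2.imwrite("pics/c16.png",cv2.resize(np.vstack([a,d]),(450,600)))
E
```

```text
[231.50909091 190.74545455] 272.5 (array([477.6, -79.6], dtype=float32), array([26.4, 27.5], dtype=float32), 92.1)
[212.88333333 250.76666667] 218.0 (array([ 455.6, -176. ], dtype=float32), array([20.7, 35.1], dtype=float32), 5.8)
topgreen [(array([453.88479263, 275.68663594]), (array([ 433.4, -239.1], dtype=float32), array([116.3, 125.9], dtype=float32), 3.9))]
blue [318.61206897 185.5       ] (array([593.4, -27.3], dtype=float32), array([12.3, 45.4], dtype=float32), 96.1)
blue [318.5   140.375] (array([589.2,  14.7], dtype=float32), array([ 2.7, 42.5], dtype=float32), 5.7)
at [593.4 -28.7 301.8] yaw 95.76 open 0.7 grip 0.0 t 40.4333 F [-0.1  1.   1.2]
spin 0.0021 then slide [-0.0975 -0.2897  0.3794]
```

View pics/c16.png

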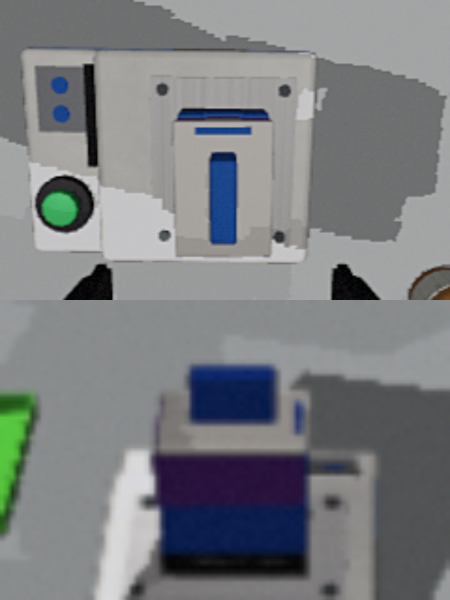

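The stack is neat, and the lid stopped firmly at 142 mm. Next is the button. I'll turn the gripper 90° so its body clears the stack, and close it.

>>> carry_out --moves '[{"slide": [0,0,0],"spin": 0.22},{"slide": [0,0,0],"spin": 0.23},{"slide": [0,0,0],"spin": 0.23},{"slide": [0,0,0],"spin": 0.23},{"slide": [0,0,0],"spin": 0.23},{"slide": [0,0,0],"spin": 0.23},{"slide": [0,0,0],"spin": 0.23},{"slide": [0,0,0],"spin": 0.23},{"slide": [0,0,0],"spin": 0.23},{"slide": [0,0,0],"spin": 0.23},{"slide": [0,0,0],"spin": 0.23},{"slide": [0,0,0],"spin": 0.23}]' --hand 1

```text
t: 41.43
eef_pos: [593.6, -28.7, 302.1]
tcp_rot: [-3.141, 0.001, 0.225]
ft_force: [-0.4, 0.2, 0.0]
opening: 0.004
grip_force: 0.0
```

>>> carry_out --moves '[{"slide": [0,0,0],"spin": 0.23},{"slide": [0,0,0],"spin": 0.02},{"slide": [-0.05,0.016,0],"spin": 0},{"slide": [-0.07,0.023,0],"spin": 0},{"slide": [-0.07,0.023,0],"spin": 0},{"slide": [-0.06,0.02,0],"spin": 0},{"slide": [-0.047,0.015,0],"spin": 0},{"slide": [0,0,0],"spin": 0},{"slide": [0,0,0],"spin": 0}]'

```text
t: 42.18
eef_pos: [479.2, -79.6, 303.1]
tcp_rot: [3.141, -0.0, 0.102]
ft_force: [0.5, 0.7, 0.1]
opening: 0.007
grip_force: 0.0
```

```bash
python3 - <<'E'
from h import *
for i in range(2): c=cam("wrist","w17")
ks=[k for k in blobs(mask(c,"green"),40) if np.linalg.norm(ray(c,k[:,0].mean(0),45)[0,:2]-[479,-79])<25]
t0=cv2.imread("pics/t3.png")
for k in ks: print(k[:,0].mean(0),[(z,rect(c,k,z)) for z in (45,55)])
print("proj",proj(c,[479,-79,50]))
goto(479,-79,65,5.75)
E
```

```text
[314.22641509 163.18867925] [(45, (array([479.4, -75.4], dtype=float32), array([24.7, 25.8], dtype=float32), 95.8)), (55, (array([481.1, -75.4], dtype=float32), array([24.1, 25.2], dtype=float32), 95.8))]
proj [317.05688569 164.25826084]
at [480.1 -79.2 302.8] yaw 5.86 open 0.004 grip 0.0 t 42.2833 F [ 0.7 -0.  -0.4]
spin 0.0035 then slide [-0.0026 -0.0007  0.5945]
```

>>> carry_out --moves '[{"slide": [0,-0.004,0.06],"spin": 0},{"slide": [0,0,0.08],"spin": 0},{"slide": [0,0,0.09],"spin": 0},{"slide": [0,0,0.09],"spin": 0},{"slide": [0,0,0.09],"spin": 0},{"slide": [0,0,0.08],"spin": 0},{"slide": [0,0,0.06],"spin": 0},{"slide": [0,0,0.035],"spin": 0},{"slide": [0,0,0.01],"spin": 0},{"slide": [0,0,0],"spin": 0},{"slide": [0,0,0],"spin": 0}]'

```text
t: 43.2
eef_pos: [479.8, -77.5, 65.2]
tcp_rot: [3.141, -0.0, 0.102]
ft_force: [-0.3, 0.9, 0.3]
opening: 0.005
grip_force: 0.0
```

>>> carry_out --moves '[{"slide": [0,0,0.005],"spin": 0},{"slide": [0,0,0.005],"spin": 0},{"slide": [0,0,0],"spin": 0}]'

```text
t: 43.45
eef_pos: [479.9, -77.8, 61.5]
tcp_rot: [3.141, -0.002, 0.101]
ft_force: [2.4, 1.0, 1.4]
opening: 0.006
grip_force: 1.1
```

>>> carry_out --moves '[{"slide": [0,0,0.005],"spin": 0},{"slide": [0,0,0.005],"spin": 0},{"slide": [0,0,0],"spin": 0}]'

```text
t: 43.7
eef_pos: [480.0, -77.9, 58.0]
tcp_rot: [3.141, -0.002, 0.101]
ft_force: [-0.6, 1.9, 17.8]
opening: 0.006
grip_force: 8.9
```

>>> carry_out --moves '[{"slide": [0,0,0.005],"spin": 0},{"slide": [0,0,0],"spin": 0}]'

```text
t: 43.87
eef_pos: [480.1, -77.9, 57.5]
tcp_rot: [3.14, -0.003, 0.101]
ft_force: [-5.5, 3.6, 43.2]
opening: 0.004
grip_force: 21.5
```

```bash
python3 - <<'E'
from h import *
goto(479,-77.5,50,5.75)
s=cam("scene"); u,v=proj(s,[479,-78,50]).astype(int); print(u,v); c=cam("wrist","w18")
E
```

```text
at [480.1 -77.9  57.5] yaw 5.77 open 0.004 grip 21.47233498748392 t 43.8667 F [-5.5  3.6 43.2]
spin 0.0007 then slide [-0.0026 -0.0013  0.0187]
276 168
```

The button met a spring (1.4 N at about 2 mm in), then a hard stop at 57.5, so it's fully in. The ring sits about 12 mm below the button top. Releasing now and rising clear.

>>> carry_out --moves '[{"slide": [0,0,-0.01],"spin": 0},{"slide": [0,0,-0.02],"spin": 0},{"slide": [0,0,-0.05],"spin": 0},{"slide": [0,0,-0.08],"spin": 0},{"slide": [0,0,-0.1],"spin": 0},{"slide": [0,0,-0.1],"spin": 0},{"slide": [0,0,-0.1],"spin": 0},{"slide": [0,0,-0.1],"spin": 0},{"slide": [0,0,-0.06],"spin": 0},{"slide": [0,0,0],"spin": 0},{"slide": [0,0,0],"spin": 0}]'

```text
t: 44.88
eef_pos: [479.1, -77.7, 303.7]
tcp_rot: [3.141, -0.002, 0.101]
ft_force: [0.0, 0.6, -0.7]
opening: 0.0
grip_force: 0.0
```

```bash
python3 - <<'E'
from h import *
for i in range(3): c=cam("wrist","w19")
s=cam("scene")
goto(479,-77.5,300,5.75)
u,v=proj(s,[560,-80,80]).astype(int); d=cv2.resize(s["color"][v-60:v+60,u-100:u+100,::-1],(600,360),interpolation=cv2.INTER_CUBIC)
cv2.imwrite("pics/c19.png",np.vstack([d,cv2.resize(c["color"][:,:,::-1],(600,375))])[:600])
E
```

```text
at [478.7 -77.6 301.5] yaw 5.76 open 0.005 grip 0.0 t 45.0833 F [ 0.6 -0.7 -0.4]
spin 0.0003 then slide [ 0.0007 -0.0001  0.0038]
```

View pics/c19.png

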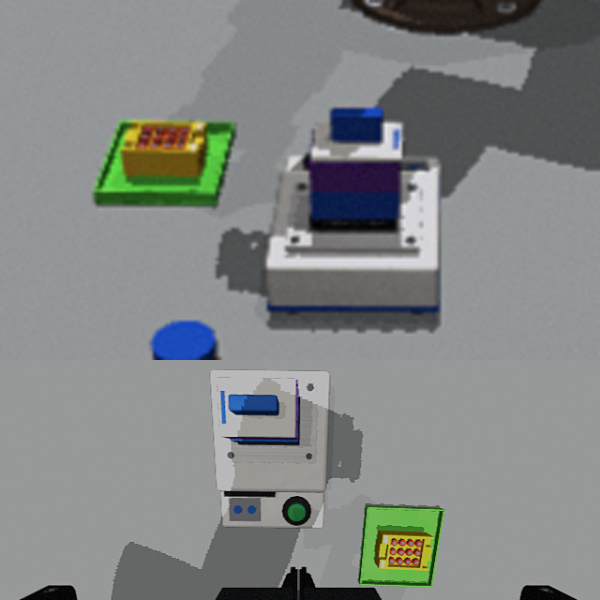

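The yellow rack is upright in the tray, the stack with its lid is square on the holder, and the button is out again. I'm handing in.

```bash
python3 -c "
from cell import *
print(job_done())"
```

```text
the job is handed in; nothing more can be done
None
```

I handed the job in at about 45 s: the yellow rack is upright in the green tray, and the blue and purple racks (the only two present) and the lid are seated on the shaker. The start button was pressed fully and let go; the pressing force briefly read 43 N, through the fingertips.

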